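# Square up a workholder on its base plate

### The job

Square up the workholder on the base plate: lift the square out of its tray, lay it across the plate gently and let go of it, then draw its stock up flush against the plate's front edge and slide it along so that the blade pushes the workholder up against the stop pin, the workholder's side flush along the blade. Push gently, move the workholder only with the square and never with the gripper, and leave the other things alone; at the end let go, with the square lying flat on the plate, flush with the edge along its whole stock and with the workholder along its whole side.

Things in the scene. Friction and masses are not known exactly. Their poses are not given: they have to be found in the camera images.
- square: bench square, 0.33 kg: steel blade 200 x 30 x 5 mm screwed on top of one end of an aluminium stock 100 x 25 x 15 mm. Origin: underside of the blade, middle of its width, over the stock's inner face; x along the blade away from the stock, y along the stock, z up. Blade x -25..175, y -15..15, z 0..5; stock x -25..0, y -15..85, z -15..0, wholly below the blade. Starts in its tray
- stock_heel (a point): point on the stock's inner face (the face x=0 that goes against the plate's edge) at the blade end: square frame (0, -15, -7.5) mm. The blade's edge y=-15 is the one that pushes the workholder
- stock_toe (a point): point on the stock's inner face at its free end: square frame (0, 85, -7.5) mm. The square balances at about x=48, y=11 mm, so it lies safely with its blade on the plate and its stock hanging up to 40 mm off the plate's front edge
- tray: grey fitted tray 250 (x) x 150 (y) x 27 mm, fixed. Origin: centre of its underside. Square starts parallel, its origin near (-61, -35, 20) mm. Blade sunk 2 mm in a 36 mm slot, no finger room. Finger wells beside the stock's free part, floor 5 mm above the bench: x -120..-86 and x -61..-20, both y -16..53. So lift it by the stock, gripped across its 25 mm width, straight up
- plate: dark steel base plate 200 (x) x 280 (y) x 22 mm thick, fixed on the bench. Origin: centre of its underside; x from its front edge (towards the robot, x=-100 mm) to the rear, y along the front edge. The stock hangs beside the plate, below its top, so a finger on the stock's inner face keeps the stock off the edge
- front_edge (a point): middle of the plate's front top edge (plate frame -100, 0, 22 mm)
- stop_pin (a point): axis of the stop pin, a dowel 10 mm in diameter standing 20 mm proud of the plate, at the plate's top: plate frame (10, -105, 22) mm, so 110 mm behind the front edge. Held near the stock, the blade gives a little when it pushes the workholder on the pin: the square swings in the fingers by 1 to 2 degrees and the stock's toe can leave the edge by some 2 mm until it is turned back
- workholder: aluminium clamping nest, two strap clamps and four knurled screws on top, 80 (x) x 70 (y) x 38 mm high, base 18 mm high with upright sides, 0.35 kg, loose on the plate. Origin: centre of its underside. Starts 20 to 40 mm short of the pin, on its +y side, up to 9 degrees out of square. Slides with 2 to 5 N
- face_near (a point): point on the workholder's +y side, the one to be flush with the blade, near its robot-side end: workholder frame (-38, 35, 9) mm. Its -y side goes against the pin: when home its origin is 40 mm from the pin's axis along the plate's y
- face_far (a point): point on the workholder's +y side near its far end (workholder frame 38, 35, 9 mm)
- strap_clamp: bystander: small dark strap clamp, 60 x 26 x 28 mm, loose on the plate's far +y corner; origin under its centre
- parallel: bystander: bright steel bar 90 x 20 x 12 mm lying on the tray; origin under its centre
- screwdriver: bystander: screwdriver 160 mm long, at most 25 mm high, on the bench between plate and tray
- dish: bystander: glass dish 94 mm wide, 16 mm high, behind
- jar: bystander: brown glass jar 56 mm wide, 70 mm high, behind
- file: bystander: file with a wooden handle, 190 mm long, far to the left
- loupe: bystander: black eye loupe 48 mm wide, 38 mm high, far to the right

How it is judged:
On the way, in this order (a step that is already met when the one before it is completed fails the run):
1. the square lies across the base plate, blade down flat on it, and has been let go (z of square in the frame of plate between 0.02 and 0.024 m and angle between square's own z axis and vertical below 0.03 rad and x of square in the frame of plate between -0.15 and -0.075 m and contact force between square and the fingers below 0.1 N and linear speed of square below 0.02 m/s), for 0.2 s.
2. the stock is drawn up flush against the plate's front edge (x of stock_heel in the frame of plate between -0.102 and -0.098 m and x of stock_toe in the frame of plate between -0.102 and -0.098 m and z of square in the frame of plate below 0.025 m), for 0.1 s.
At the end, for the whole second after the job is handed in: The square lies flat on the plate (within 2 mm), both ends of its stock's inner face within 2 mm of the plate's front edge; both ends of the workholder's side are within 2 mm of the blade's edge; the workholder lies flat against the stop pin (within 2 mm); both are at rest and let go (x of stock_heel in the frame of plate between -0.102 and -0.098 m and x of stock_toe in the frame of plate between -0.102 and -0.098 m and z of square in the frame of plate between 0.02 and 0.024 m and angle between each of square, workholder's own z axis and vertical below 0.03 rad and y of face_near in the frame of square between -0.017 and -0.013 m and y of face_far in the frame of square between -0.017 and -0.013 m and y of workholder in the frame of plate between -0.068 and -0.063 m and horizontal distance between workholder and stop_pin below 0.055 m and z of workholder in the frame of plate below 0.024 m and linear speed of each of square, workholder below 0.01 m/s); the robot touches nothing.
It fails at once if the gripper touches the workholder (contact force between workholder and the fingers above 0.5 N).
It fails at once if the square is rammed against the workholder (over 30 N) (contact force between square and workholder above 30 N).
It fails at once if the square is rammed against the plate (over 40 N) (contact force between square and plate above 40 N).
It fails at once if the square is dropped (falls free from more than about 10 mm above the plate) (contact force between square and the fingers below 0.05 N and height (world z) of square above 0.031 m and linear speed of square above 0.15 m/s).
It fails at once if a bystander is disturbed (moved over 15 mm) (distance of any of strap_clamp, parallel, screwdriver, dish, jar, file, loupe from where it was at the start of the episode above 0.015 m).
It also fails if it takes over 59 s, if anything falls off the work surface, if the arm or the gripper's body presses on something with over 40 N, if the wrist force passes 120 N, or if a joint passes its speed limit or range.

### The arm

A 6-joint arm with a two-finger parallel gripper is mounted at the origin on the work surface. World frame = base frame: x ahead of the robot, y to its left, z up, the work surface at z = 0. Lengths are in m, angles in rad, forces in N, time in s.
With the tool pointing down it reaches from about 0.35 to 0.925 m from the base axis. Payload 6.4 kg.
Tool frame: the origin (TCP) lies between the finger pads; the fingertips stand 19 mm ahead of it and the grasp point (between the pads) is the TCP (env.tcp_to_tips is the distance from the TCP to the fingertips, in m); z points along the fingers, y is the direction in which the jaws open and shut (so a half turn about z gives the same grasp; the last joint's range is limited). The gripper opens to 85 mm and grips with 20 to 120 N. Pads are 22 mm wide; open, the fingers measure 114 mm over their backs; the gripper's body (76 mm by 85 mm) begins 54 mm behind the grasp point. The pads swing forward as they close: fully open they stand 13 mm farther back than shut.
Start: joints at [0.991, 0.245, 1.558, -0, 1.339, -0.174], TCP at [0.257, 0.597, 0.25] pointing down, gripper open.
Joint ranges: [-3.13, 3.13], [-1.02, 2.26], [0.13, 2.54], [-0.95, 4.09], [0.21, 2.88], [-2.74, 2.74]. Speed limits (rad/s): [2.57, 2.57, 3.14, 3.14, 3.14, 3.14].

### API

Orientations are given as [roll, pitch, yaw] about the fixed x, y, z axes, in that order (R = Rz(yaw) Ry(pitch) Rx(roll)).
In Python, from cell import env gives the robot as it stands. The module is installed in compiled form; this text tells all that it offers.
- The arm moves only by the shell command python3 -m jog 'ROWS' [FORCE]. ROWS is JSON, a list that holds one entry, the list of rows, each a list of 7 numbers: the closure, from -1 (fully open) to 1 (shut), then the shift along the tool's x, y, z in m, then the turn, a rotation vector about the tool's x, y, z in degrees. A call has exactly 10 rows; each row is the pose to reach, as a shift and turn from the pose commanded when the call began, along the tool's axes at that moment; what a row does not reach only later rows make up. A row lasts 1/12 s, in which the tool goes at most 41.7 mm and 7.16 degrees, less where a joint would pass 70% of its speed; a pose out of reach is approached as far as the arm can. A call with a gripper value outside its range is refused whole. The fingers move at their own pace and stop on an object; FORCE is the grip in N (left out, the last holds). Time passes only in rows, so rows that repeat a pose let the fingers close, or fill a call up. It gives the time, the measured TCP pose, the force and the opening at its end, in the units of the state.
- env.get_obs(): the state, without advancing time (a new reading comes with each control period).
- env.read_camera(name): name is "scene" or "top" or "wrist"; returns (picture, depth): 480x640x3 uint8, red, green, blue; 480x640 float32, m along the optical axis (not along the pixel's ray), 0 where there is no reading.
- env.camera_model(name): a dict with "K" (3x3 intrinsics, pixels), "k1" (the pictures are not rectified: a ray, as slopes to the right and down, at radius r is drawn at 1 + k1 r^2 times it, then the intrinsics apply), "cam_to_world" (4x4, takes a point from camera to world coordinates). Camera axes: x right, y down, z forward; pixel columns grow to the right and rows downward; lengths in m; the calibration is good to about 2 mm. A picture is of the moment at which its call begins: read the wrist's pose just before it. camera_model takes no time and is no camera call; for the wrist camera it gives the pose at the moment of the call.
- env.close_job(): hands the job in, once; it reports no verdict.
Trained networks look in the newest picture that a camera, given by its name, has taken for a name from the list of things; names that differ only in an ending like _2 or _b are one class to them, and where a whole thing is asked for, a point or a joint stands for the part that bears it (a point fixed in the world has none). Each returns a list of dicts, best first, with "score" (0 to 1); they miss things now and then, are a little off and sometimes report something else, mostly with a low value. They report only what shows in the picture. A call takes as long as a camera call.
- env.recognise(target, camera): "centre" ([column, row] in pixels, amid what is visible of it).
- env.pinpoint(target, camera): "centre" ([column, row] in pixels: a listed point, or the origin of a listed thing).
The state is a dict: "t": time; "qpos": joint angles; "dq": joint speeds; "joint_torque": joint torques, N m; "tool_pos": TCP position; "ee_rot": TCP orientation; "ft_force": force on the tool from outside, world axes, zero at the start; "ft_torque": the same for the moment, N m; "gripper_width": finger opening in m.
Only numpy, scipy, OpenCV 4.12 (cv2) and the standard library are available. Lean on these libraries where they do the work, as an engineer would, in place of code of your own. Each camera call takes 0.05 s, during which the arm holds its last target.

## Working session

There is one attempt and no reset: what is moved stays moved. The work goes in short steps, Python scripts to look and compute and a shell command to move; the robot and the scene stay as the last step left them, time stands still between calls to the robot, and variables do not carry over. Pictures are saved under pics/ and viewed, and the job is handed in when it is done.

```bash
mkdir -p pics; cat > h.py <<'E'
from cell import env
import numpy as np, cv2
def snap(cam,name):
    M=env.camera_model(cam); p,d=env.read_camera(cam)
    cv2.imwrite('pics/'+name+'.png',p[:,:,::-1]); np.savez('pics/'+name+'.npz',p=p,d=d,K=M['K'],k1=M['k1'],T=M['cam_to_world'])
    return p,d,M
def ray(M,uv):
    K=np.array(M['K']);x=(uv[0]-K[0,2])/K[0,0];y=(uv[1]-K[1,2])/K[1,1]
    rd=np.hypot(x,y);r=rd
    for _ in range(30): r=rd/(1+float(M['k1'])*r*r)
    s=r/rd if rd>0 else 1
    return np.array([x*s,y*s,1])
def at_z(M,uv,z):
    T=np.array(M['cam_to_world']);o=T[:3,3];v=T[:3,:3]@ray(M,uv)
    return o+v*(z-o[2])/v[2]
def at_d(M,d,uv):
    T=np.array(M['cam_to_world']);u,v=int(round(uv[0])),int(round(uv[1]))
    w=d[max(0,v-2):v+3,max(0,u-2):u+3];w=w[w>0]
    if len(w)==0:return None
    return T[:3,3]+T[:3,:3]@(ray(M,uv)*np.median(w))
def proj(M,P):
    T=np.array(M['cam_to_world']);K=np.array(M['K']);q=T[:3,:3].T@(np.array(P)-T[:3,3]);x=q[:2]/q[2];x=x*(1+float(M['k1'])*(x@x))
    return K[:2,:2]@x+K[:2,2]
E
python3 - <<'E'
from h import *
np.set_printoptions(precision=4,suppress=True)
o=env.get_obs();print(o)
for c in ['top','scene']:
    p,d,M=snap(c,c+'0');print(c,M)
E
```

```text
{'t': 0.0, 'qpos': array([ 0.9909,  0.2458,  1.559 ,  0.    ,  1.3387, -0.1741]), 'dq': array([-0.0013, -0.0009,  0.0001, -0.0018, -0.0002,  0.002 ]), 'joint_torque': array([ -0.0001, -42.9528, -32.612 ,  -0.0002,   0.0054,  -0.    ]), 'tool_pos': array([0.2563, 0.5968, 0.2492]), 'ee_rot': array([-3.1397, -0.0003,  2.7358]), 'ft_force': array([0.9506, 0.4622, 0.5709]), 'ft_torque': array([ 0.0056, -0.0278,  0.0347]), 'gripper_width': 0.08538247525092144}
top {'K': array([[561.4287,   0.    , 326.5433],
       [  0.    , 561.4287, 245.0005],
       [  0.    ,   0.    ,   1.    ]]), 'k1': -0.15089634902691118, 'cam_to_world': array([[ 0.0178, -0.9817,  0.1897,  0.2488],
       [-0.9998, -0.0154,  0.0139, -0.0246],
       [-0.0107, -0.1899, -0.9817,  1.7822],
       [ 0.    ,  0.    ,  0.    ,  1.    ]])}
scene {'K': array([[469.272 ,   0.    , 319.5104],
       [  0.    , 469.272 , 233.0266],
       [  0.    ,   0.    ,   1.    ]]), 'k1': -0.045148065765587116, 'cam_to_world': array([[-0.8472,  0.4517, -0.2798,  0.915 ],
       [ 0.5311,  0.7033, -0.4726,  0.5325],
       [-0.0167, -0.549 , -0.8357,  1.0375],
       [ 0.    ,  0.    ,  0.    ,  1.    ]])}
```

View pics/top0.png

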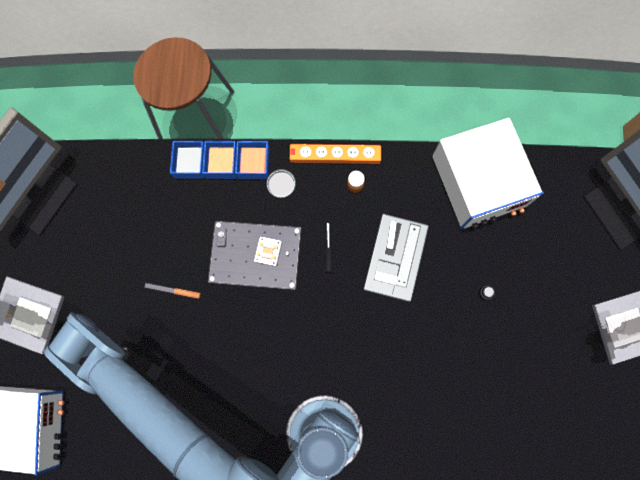

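View pics/scene0.png

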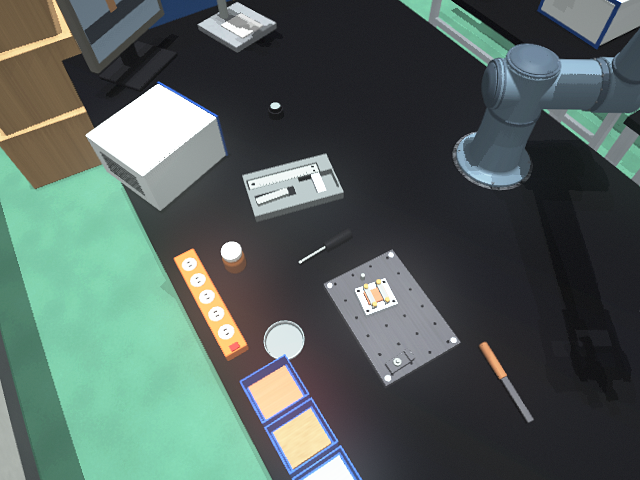

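```bash
python3 - <<'E'
from h import *
np.set_printoptions(precision=4,suppress=True)
for c in ['top','scene']:
    p,d,M=snap(c,c+'1')
    for t,z in [('square',.02),('stock_heel',.0125),('stock_toe',.0125),('tray',0),('plate',0),('front_edge',.022),('stop_pin',.022),('workholder',.022),('face_near',.031),('face_far',.031),('strap_clamp',.022),('screwdriver',.01)]:
        r=env.pinpoint(t,c)
        for q in r[:2]: print(c,t,round(q['score'],2),np.round(q['centre'],1),at_z(M,q['centre'],z),at_d(M,d,q['centre']))
print(env.get_obs()['t'])
E
```

```text
top square 0.58 [398.6 282.7] [ 0.4715 -0.2296  0.02  ] [ 0.4712 -0.2293  0.0221]
top stock_heel 0.65 [404.8 281. ] [ 0.4781 -0.2502  0.0125] [ 0.477  -0.2491  0.0214]
top stock_toe 0.89 [377.8 268.9] [ 0.5157 -0.1642  0.0125] [ 0.5169 -0.1648  0.0045]
top tray 0.97 [394.9 256.3] [ 0.5595 -0.2203  0.    ] [ 0.5549 -0.2175  0.0262]
top plate 0.83 [256.3 256. ] [0.5533 0.2271 0.    ] [0.547  0.2219 0.037 ]
top plate 0.68 [248.  285.7] [0.4563 0.2501 0.    ] [0.4557 0.2492 0.0056]
top front_edge 0.57 [250.5 286.7] [0.4507 0.2386 0.022 ] [ 0.4534  0.242  -0.0009]
top stop_pin 0.96 [288.7 255.4] [0.5532 0.1204 0.022 ] [0.553  0.1202 0.0235]
top stop_pin 0.32 [254.  260.8] [0.5339 0.2308 0.022 ] [0.5335 0.2304 0.0247]
top workholder 0.79 [269.2 254.4] [0.5555 0.1828 0.022 ] [0.5501 0.1792 0.0529]
top workholder 0.32 [377.2 270.1] [ 0.5104 -0.1615  0.022 ] [ 0.5125 -0.1626  0.0079]
top face_near 0.57 [253.1 261.3] [0.5308 0.2323 0.031 ] [0.5325 0.2339 0.0203]
top face_far 0.67 [259.2 239.1] [0.603  0.2157 0.031 ] [0.6037 0.2162 0.0274]
top face_far 0.31 [387.9 233.8] [ 0.6266 -0.1949  0.031
[... 1331 characters left out ...]
 0.022 ] [0.5607 0.1239 0.0291]
scene stop_pin 0.23 [282.8 342.4] [0.8013 0.1634 0.022 ] [0.7992 0.1567 0.0035]
scene workholder 0.67 [379.1 296.4] [0.5515 0.1875 0.022 ] [0.561  0.1965 0.0486]
scene workholder 0.39 [278.  111.4] [ 0.4419 -0.4994  0.022 ] [ 0.4454 -0.4919  0.0294]
scene face_near 0.8 [394.2 303. ] [0.535  0.2233 0.031 ] [0.5382 0.2259 0.0394]
scene face_far 0.87 [366.5 314.3] [0.6059 0.2117 0.031 ] [0.6068 0.2127 0.0341]
scene strap_clamp 0.81 [398.2 362.7] [0.6105 0.34   0.022 ] [0.6172 0.3442 0.0443]
scene screwdriver 0.73 [361.9 279.1] [0.5552 0.1227 0.01  ] [0.5605 0.1287 0.0251]
scene screwdriver 0.64 [324.7 247.5] [ 0.5834 -0.0037  0.01  ] [ 0.5852 -0.0008  0.0156]
1.4
```

```bash
python3 - <<'E'
from h import *
p=cv2.imread('pics/top0.png')
a=cv2.resize(p[205:310,355:440],None,fx=7,fy=7,interpolation=cv2.INTER_CUBIC)[:600]
cv2.imwrite('pics/c1.png',cv2.resize(p[208:308,358:438],None,fx=6,fy=6,interpolation=cv2.INTER_CUBIC))
cv2.imwrite('pics/c2.png',cv2.resize(p[215:295,203:308],None,fx=7,fy=7,interpolation=cv2.INTER_CUBIC))
E
```

```text
(no output)
```

View pics/c1.png

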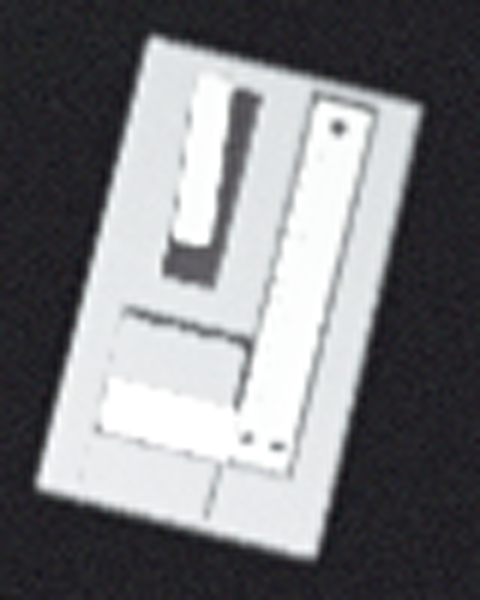

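View pics/c2.png

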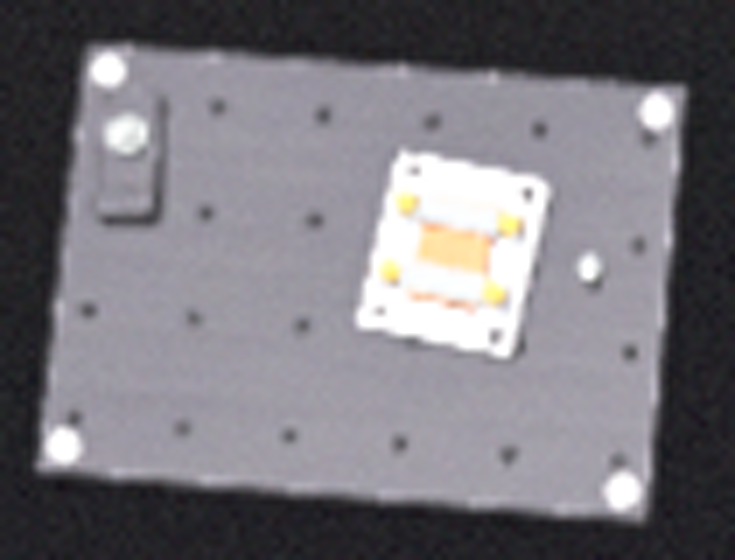

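```bash
cat >> h.py <<'E'
def fit2d(local,world):
    L=np.array(local)[:,:2];W=np.array(world)[:,:2];l0=L.mean(0);w0=W.mean(0);A=L-l0;B=W-w0
    th=np.arctan2((A[:,0]*B[:,1]-A[:,1]*B[:,0]).sum(),(A*B).sum());R=np.array([[np.cos(th),-np.sin(th)],[np.sin(th),np.cos(th)]])
    t=w0-R@l0; return t,th,np.linalg.norm(L@R.T+t-W,axis=1)
def load(name):
    z=np.load('pics/'+name+'.npz');return dict(K=z['K'],k1=float(z['k1']),cam_to_world=z['T'],p=z['p'],d=z['d'])
E
python3 - <<'E'
from h import *
np.set_printoptions(precision=4,suppress=True)
M=load('top0')
def go(c,o,s,z,L,n):
    W=[at_z(M,np.array(q)/s+o,z) for q in np.array(c)-0.0]
    t,th,e=fit2d(L,W);print(n,t,np.degrees(th),e)
    return t,th
tt,th=go([(150,35),(422,103),(316,558),(37,488)],np.array([358,208])-.4,6,.027,[(.125,.075),(.125,-.075),(-.125,-.075),(-.125,.075)],'tray')
R=np.array([[np.cos(th),-np.sin(th)],[np.sin(th),np.cos(th)]]);print('sq org',tt+R@[-.061,-.035])
pt,ph=go([(85,45),(686,86),(645,520),(38,470)],np.array([203,215])-.4,7,.022,[(.1,.14),(.1,-.14),(-.1,-.14),(-.1,.14)],'plate')
wt,wh=go([(401,150),(549,183),(512,358),(357,325)],np.array([203,215])-.4,7,.04,[(.04,.035),(.04,-.035),(-.04,-.035),(-.04,.035)],'wh')
Rp=np.array([[np.cos(ph),-np.sin(ph)],[np.sin(ph),np.cos(ph)]])
print('pin',pt+Rp@[.01,-.105],'wh in plate',Rp.T@(wt-pt),np.degrees(wh-ph))
E
```

```text
tray [ 0.5544 -0.2219] -13.578799262170353 [0.0009 0.0012 0.0007 0.0013]
sq org [ 0.4869 -0.2416]
plate [0.5549 0.2309] -3.4003154073095843 [0.0006 0.0006 0.0011 0.001 ]
wh [0.5637 0.1864] -11.076489886129096 [0.0015 0.0008 0.0016 0.0013]
pin [0.5587 0.1255] wh in plate [ 0.0114 -0.0439] -7.6761744788195125
```

```bash
cat >> h.py <<'E'
from scipy.spatial.transform import Rotation as Ro
def shift(pos,yawdeg,frm=None):
    """from current (or given cmd (pos,rpy)) pose to pos, tool straight down with yaw"""
    o=env.get_obs(); p,r=(o['tool_pos'],o['ee_rot']) if frm is None else frm
    R0=Ro.from_euler('xyz',r);R1=Ro.from_euler('xyz',[np.pi,0,np.radians(yawdeg)])
    return np.round(1000*R0.inv().apply(np.array(pos)-p),1),np.round((R0.inv()*R1).as_rotvec(degrees=True),2)
E
python3 - <<'E'
from h import *
np.set_printoptions(precision=4,suppress=True)
o=env.get_obs();M=env.camera_model('wrist')
T=np.eye(4);T[:3,:3]=Ro.from_euler('xyz',o['ee_rot']).as_matrix();T[:3,3]=o['tool_pos']
print(np.linalg.inv(T)@M['cam_to_world'],M['K'],env.tcp_to_tips)
print(shift([.52,-.235,.26],76.4))
E
```

```text
[[-0.0002 -0.9459 -0.3244  0.0841]
 [ 1.      0.0001 -0.001   0.0008]
 [ 0.001  -0.3244  0.9459 -0.1239]
 [ 0.      0.      0.      1.    ]] [[428.8936   0.     317.4058]
 [  0.     428.8936 240.2294]
 [  0.       0.       1.    ]] 0.019
(array([-570.5, -660.7,   -9.7]), array([-0.  ,  0.  , 80.35]))
```

```bash
python3 -m jog '[[[-1,-0.05,-0.06,0,0,0,7],[-1,-0.1,-0.12,0,0,0,14],[-1,-0.15,-0.18,0,0,0,21],[-1,-0.18,-0.22,0,0,0,28],[-1,-0.21,-0.26,0,0,0,35],[-1,-0.235,-0.29,0,0,0,42],[-1,-0.262,-0.323,0,0,0,49],[-1,-0.29,-0.356,0,0,0,56],[-1,-0.315,-0.389,0,0,0,63],[-1,-0.342,-0.422,0,0,0,70]]]' 60
python3 - <<'E'
from h import *
print(shift([.483,-.204,.26],76.4))
E
```

```text
t: 2.23
tool_pos: [0.3702, 0.1946, 0.2506]
ee_rot: [3.14, -0.0, 1.509]
ft_force: [1.3, 0.4, -0.6]
gripper_width: 0.0855
(array([-390.8,  137.3,   -9.4]), array([ 0.06, -0.02, 10.04]))
```

```bash
python3 -m jog '[[[-1,-0.039,0.0137,0,0,0,2],[-1,-0.078,0.027,0,0,0,4],[-1,-0.117,0.041,0,0,0,6],[-1,-0.156,0.055,0,0,0,8],[-1,-0.195,0.068,0,0,0,10],[-1,-0.234,0.082,0,0,0,10],[-1,-0.273,0.096,0,0,0,10],[-1,-0.312,0.109,0,0,0,10],[-1,-0.351,0.123,0,0,0,10],[-1,-0.391,0.137,0,0,0,10]]]'
python3 - <<'E'
from h import *
np.set_printoptions(precision=4,suppress=True)
p,d,M=snap('wrist','w0')
for t,z in [('square',.02),('stock_heel',.0125),('stock_toe',.0125)]:
    for q in env.pinpoint(t,'wrist')[:1]: print(t,q['score'],q['centre'],at_z(M,q['centre'],z))
print(env.get_obs()['tool_pos'],env.get_obs()['t'])
E
```

```text
t: 3.07
tool_pos: [0.4848, -0.2033, 0.2505]
ee_rot: [3.141, 0.0, 1.339]
ft_force: [0.6, 1.1, -0.2]
gripper_width: 0.0852
stock_heel 0.96 [329.9, 248.3] [ 0.4843 -0.2523  0.0125]
stock_toe 0.8 [328.5, 137.3] [ 0.5049 -0.1566  0.0125]
[ 0.4845 -0.2018  0.25  ] 3.2667
```

View pics/w0.png

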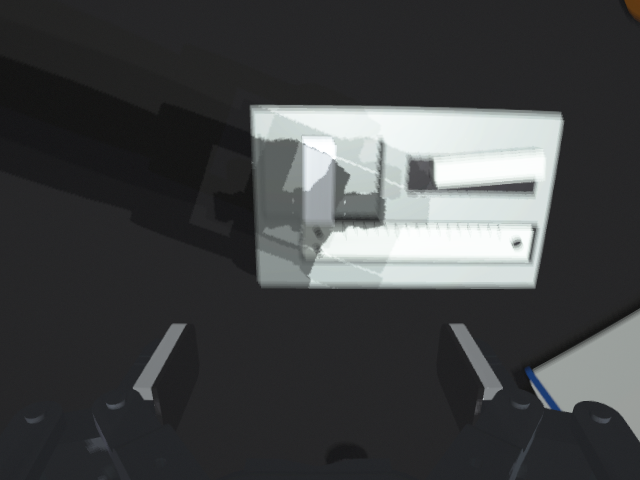

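```bash
python3 - <<'E'
from h import *
p=cv2.imread('pics/w0.png')
cv2.imwrite('pics/c3.png',cv2.resize(p[125:275,240:400],None,fx=4,fy=4,interpolation=cv2.INTER_CUBIC))
M=load('w0')
o=np.array([.487,-.2416]);th=np.radians(-13.6);R=np.array([[np.cos(th),-np.sin(th)],[np.sin(th),np.cos(th)]])
for q,z in [((0,.085),.02),((-.025,.085),.02),((-.025,-.015),.025),((.175,-.015),.025),((.175,.015),.025),((0,.015),.025)]: print(q,proj(M,[*(o+R@q),z]))
E
```

```text
(0, 0.085) [331.91618615 140.47375497]
(-0.025, 0.085) [301.16585951 140.30975876]
(-0.025, -0.015) [301.68764221 257.30633229]
(0.175, -0.015) [525.37535347 258.06113723]
(0.175, 0.015) [530.85502359 226.04681006]
(0, 0.015) [330.82781069 224.59798269]
```

View pics/c3.png

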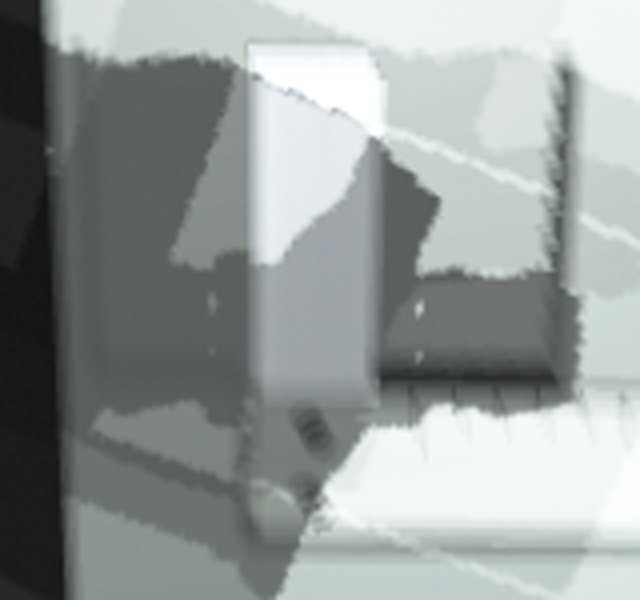

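```bash
python3 -m jog '[[[0.0,-0.001,0.0005,0.03,0,0,0.3],[0.0,-0.001,0.0005,0.06,0,0,0.3],[0,-0.001,0.0005,0.09,0,0,0.3],[0,-0.001,0.0005,0.12,0,0,0.3],[0,-0.001,0.0005,0.145,0,0,0.3],[0,-0.001,0.0005,0.165,0,0,0.3],[0,-0.001,0.0005,0.18,0,0,0.3],[0,-0.001,0.0005,0.19,0,0,0.3],[0,-0.001,0.0005,0.19,0,0,0.3],[0,-0.001,0.0005,0.19,0,0,0.3]]]'
python3 - <<'E'
from h import *
p,d,M=snap('wrist','w1')
print(env.get_obs()['ee_rot'][2]*57.2958)
E
```

```text
t: 4.1
tool_pos: [0.485, -0.2014, 0.0607]
ee_rot: [3.142, -0.0, 1.335]
ft_force: [0.8, 0.2, 0.2]
gripper_width: 0.0429
76.49797095702789
```

View pics/w1.png

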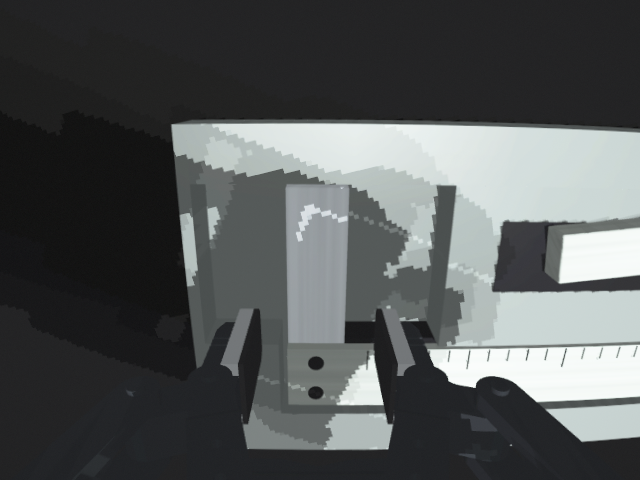

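```bash
python3 - <<'E'
from h import *
M=load('w1');o=env.get_obs();c=o['tool_pos']
yaw=o['ee_rot'][2];tx=np.array([np.cos(yaw),np.sin(yaw),0])
for s in (-.011,0,.011): print(s,proj(M,[*(c+tx*s)[:2],.02]))
for uv,z in [((317,343),.025),((317,185),.02),((317,408),.025)]: print(((at_z(M,uv,z)-c)@tx))
E
```

```text
-0.011 [319.5812337  325.48004516]
0 [319.63009781 303.01852625]
0.011 [319.67978143 279.5524311 ]
-0.016737454008751835
0.051167598489471014
-0.051982426758794276
```

```bash
python3 -m jog '[[[0,0.004,0,0.01,0,0,0],[0,0.004,0,0.02,0,0,0],[0,0.004,0,0.028,0,0,0],[0,0.004,0,0.034,0,0,0],[0,0.004,0,0.034,0,0,0],[0.3,0.004,0,0.034,0,0,0],[0.6,0.004,0,0.034,0,0,0],[0.8,0.004,0,0.034,0,0,0],[1,0.004,0,0.034,0,0,0],[1,0.004,0,0.034,0,0,0]]]' 80
```

```text
t: 4.98
tool_pos: [0.4856, -0.1983, 0.0265]
ee_rot: [-3.141, -0.0, 1.334]
ft_force: [-3.3, 1.6, 3.1]
gripper_width: 0.0228
```

```bash
python3 -m jog '[[[1,0,0,0,0,0,0],[1,0,0,-0.003,0,0,0],[1,0,0,-0.006,0,0,0],[1,0,0,-0.010,0,0,0],[1,0,0,-0.015,0,0,0],[1,0,0,-0.025,0,0,0],[1,0,0,-0.035,0,0,0],[1,0,0,-0.05,0,0,0],[1,0,0,-0.065,0,0,0],[1,0,0,-0.08,0,0,0]]]' 80
python3 - <<'E'
from h import *
p,d,M=snap('wrist','w2');print(env.get_obs()['tool_pos'],env.get_obs()['ft_force'],env.get_obs()['ft_torque'])
E
```

```text
t: 5.82
tool_pos: [0.486, -0.1983, 0.108]
ee_rot: [3.141, 0.0, 1.334]
ft_force: [1.1, -0.5, -3.8]
gripper_width: 0.0229
[ 0.48797734 -0.19957672  0.11128675] [ 3.05007418 -0.98510019 -0.954598  ] [ 0.07039152  0.08233624 -0.00175936]
```

View pics/w2.png

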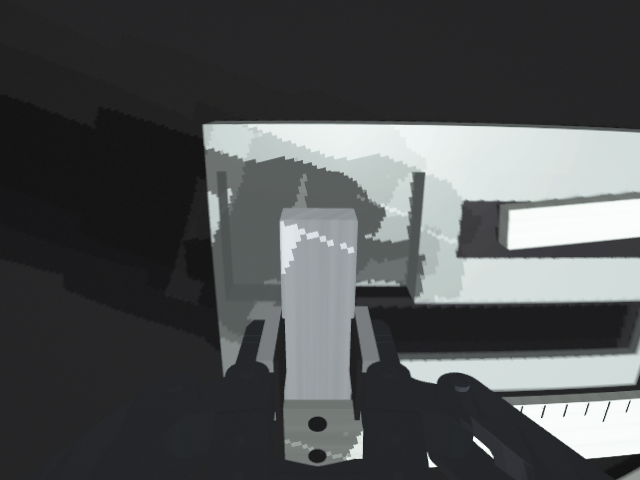

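```bash
cat > tilt.py <<'E'
from h import *
np.set_printoptions(precision=4,suppress=True)
def cloud(M,u0,u1,v0,v1,st=2):
    T=M['cam_to_world'];P=[]
    for v in range(v0,v1,st):
        for u in range(u0,u1,st):
            z=M['d'][v,u]
            if z>0:P.append(T[:3,3]+T[:3,:3]@(ray(M,(u,v))*z))
    return np.array(P)
def plane(P):
    for _ in range(4):
        c=np.median(P,0) if _==0 else P.mean(0);n=np.linalg.svd(P-P.mean(0))[2][2];n=n*np.sign(n[2]);e=abs((P-P.mean(0))@n);P=P[e<max(2.5*np.median(e),5e-4)]
    return P.mean(0),n,len(P),e.std()
E
python3 - <<'E'
from tilt import *
M=load('w2')
for b in [(292,345,228,390),(290,350,408,450),(520,620,408,470)]:
    c,n,k,s=plane(cloud(M,*b));th=np.radians(-13.5)
    sx=np.array([np.cos(th),np.sin(th),0]);sy=np.array([-np.sin(th),np.cos(th),0])
    print(b,c,n,k,s,'slope deg along sq x,y',np.degrees([-n@sx/n[2],-n@sy/n[2]]))
E
```

```text
(292, 345, 228, 390) [ 0.4894 -0.1845  0.1019] [ 0.0021 -0.0045  1.    ] 1788 0.00021299011440936553 slope deg along sq x,y [-0.176   0.2232]
(290, 350, 408, 450) [ 0.4789 -0.23    0.1067] [ 0.0059 -0.0096  0.9999] 523 0.00018938881518294436 slope deg along sq x,y [-0.4541  0.4545]
(520, 620, 408, 470) [ 0.5545 -0.2258  0.137 ] [-0.6623 -0.6828  0.3085] 1066 0.0012369722627978235 slope deg along sq x,y [ 89.9949 152.0152]
```

```bash
python3 - <<'E'
from h import *
M=load('w2');T=np.array([.487,-.199,.110]);yaw=np.radians(76.45);tx=np.array([np.cos(yaw),np.sin(yaw),0]);ty=np.array([np.sin(yaw),-np.cos(yaw),0])
for uv,z in [((317,220),.102),((317,401),.107),((282,300),.102),((354,300),.102)]:
    q=at_z(M,uv,z)-T;print(q@tx,q@ty)
print(env.get_obs()['tool_pos'])
print(shift([.4145,.3044,.14],86.6))
E
```

```text
0.047096039177672064 -0.0014614753009143295
-0.019059718080967757 -0.0014841379022357715
0.019020611818945616 -0.01327875734489432
0.0190211328902921 0.011007003803543558
[ 0.48797734 -0.19957672  0.11128675]
(array([ 472.7, -189.2,  -31.1]), array([  0.37,   0.18, -10.13]))
```

```bash
python3 -m jog '[[[1,0.01,0,-0.015,0,0,0],[1,0.04,-0.01,-0.03,0,0,0],[1,0.075,-0.025,-0.031,0,0,-1],[1,0.112,-0.04,-0.031,0,0,-2],[1,0.149,-0.055,-0.031,0,0,-3],[1,0.186,-0.07,-0.031,0,0,-4],[1,0.223,-0.085,-0.031,0,0,-5],[1,0.26,-0.1,-0.031,0,0,-6],[1,0.297,-0.115,-0.031,0,0,-7],[1,0.334,-0.13,-0.031,0,0,-8]]]' 80
python3 - <<'E'
from h import *
print(shift([.4145,.3044,.14],86.6))
E
```

```text
t: 6.7
tool_pos: [0.4372, 0.1588, 0.1379]
ee_rot: [3.14, -0.001, 1.475]
ft_force: [0.8, 0.7, -3.8]
gripper_width: 0.0232
(array([142.7, -36.6,  -2. ]), array([ 0.09, -0.03, -2.12]))
```

```bash
python3 -m jog '[[[1,0.035,-0.01,0,0,0,-1],[1,0.065,-0.018,0,0,0,-2],[1,0.09,-0.024,0,0,0,-2],[1,0.112,-0.03,0,0,0,-2],[1,0.13,-0.034,0,0,0,-2],[1,0.14,-0.036,0,0,0,-2],[1,0.143,-0.037,0,0,0,-2],[1,0.143,-0.037,0,0,0,-2],[1,0.143,-0.037,0,0,0,-2],[1,0.143,-0.037,0,0,0,-2]]]' 80
python3 - <<'E'
from h import *
p,d,M=snap('wrist','w3');o=env.get_obs();print(o['tool_pos'],o['ee_rot'])
E
```

```text
t: 7.53
tool_pos: [0.4149, 0.3019, 0.1373]
ee_rot: [-3.142, 0.0, 1.508]
ft_force: [0.3, 1.0, -2.5]
gripper_width: 0.0228
[0.41494426 0.30188307 0.13724938] [-3.14150473e+00  2.20366244e-04  1.50737589e+00]
```

View pics/w3.png

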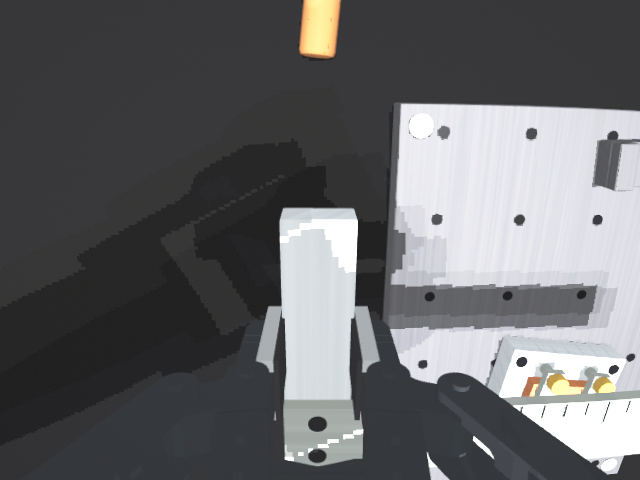

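```bash
python3 - <<'E'
from h import *
p=cv2.imread('pics/w3.png')
cv2.imwrite('pics/c4.png',cv2.resize(p[90:340,360:480],None,fx=3,fy=2.4,interpolation=cv2.INTER_CUBIC))
M=load('w3')
# predicted corners
c=np.array([.5549,.2309]);th=np.radians(-3.4);R=np.array([[np.cos(th),-np.sin(th)],[np.sin(th),np.cos(th)]])
for y in (.14,.1,.05,0): print(y,proj(M,[*(c+R@[-.1,y]),.022]),proj(M,[*(c+R@[-.1,y]),.0]))
d=M['d'];g=cv2.cvtColor(p,cv2.COLOR_BGR2GRAY).astype(int)
for v in (120,150,180,210,240,260,310,320):
    print(v,g[v,380:412:1])
E
```

```text
0.14 [398.84294947 108.21260559] [392.12973225 106.97957645]
0.1 [395.34065461 181.21587185] [389.21297475 174.20900699]
0.05 [390.88297094 263.28195982] [385.48897753 250.54256381]
0 [386.52857786 335.2693403 ] [381.82367175 318.34445376]
120 [ 57  57  57  56  58  57  57  56  57  45  40  42  42  87  90  90  91  91
  90 104 188 236 238 237 238 239 238 237 229 173 244 255]
150 [ 57  57  58  58  57  57  58  57  57  50  41  63  84  90  89  89  88  88
 119 217 236 238 239 239 239 236 235 235 235 235 239 238]
180 [ 52  53  53  55  57  58  52  42  42  45  71  89  90  92  91  91 141 204
 231 238 239 240 239 236 235 234 235 235 237 236 233 234]
210 [ 49  50  49  51  50  50  46  32  51  81  89  88  89  87 106 147 181 196
 200 203 216 227 225 223 223 224 225 225 222 222 223 224]
240 [ 34  34  33  33  34  35  42  68  87  87  88  88  89  92  98  99 102 103
 103 103 102 101  99  99  99 150 190 191 194 197 197 195]
260 [ 50  49  39  40  37  45  73  87  88  88  88  89  92  96 100 102 103 103
 103 101  99  99 148 192 189 190 192 194 196 195 194 193]
310 [ 37  36  42  68  87  86  89  88  90  93  95  99 101 102 104 102 100  98
  99  98  97  96  98 100 101 100 100  98  99  98  99  99]
320 [ 54  53  63  80  87  89  89  90 100 111 114 118 119 121 121 118 117 115
 116 114 113 115 115 118 118 118 115 115 116 118 115 115]
```

View pics/c4.png

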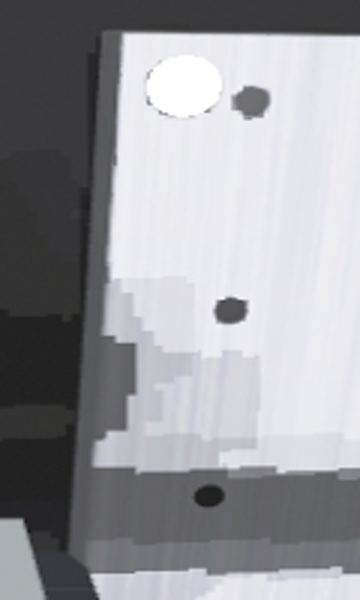

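```bash
python3 -m jog '[[[1,0.001,0,0.015,0,0,-0.2],[1,0.002,0,0.035,0,0,-0.2],[1,0.004,0,0.055,0,0,-0.2],[1,0.004,0,0.07,0,0,-0.2],[1,0.004,0,0.08,0,0,-0.2],[1,0.004,0,0.088,0,0,-0.2],[1,0.004,0,0.094,0,0,-0.2],[1,0.004,0,0.098,0,0,-0.2],[1,0.004,0,0.1,0,0,-0.2],[1,0.004,0,0.1,0,0,-0.2]]]' 80
python3 -c "
from h import *
o=env.get_obs();print(o['tool_pos'],o['ft_force'])
M=load('w2')"
```

```text
t: 8.42
tool_pos: [0.4152, 0.3068, 0.0374]
ee_rot: [3.141, -0.0, 1.512]
ft_force: [-0.6, 0.1, -3.2]
gripper_width: 0.0225
[0.41516649 0.30683257 0.03740617] [-0.6259369   0.11726194 -3.20734022]
```

```bash
python3 -m jog '[[[1,0,0,0.001,0,0,0],[1,0,0,0.002,0,0,0],[1,0,0,0.003,0,0,0],[1,0,0,0.004,0,0,0],[1,0,0,0.005,0,0,0],[1,0,0,0.0055,0,0,0],[1,0,0,0.006,0,0,0],[1,0,0,0.0065,0,0,0],[1,0,0,0.007,0,0,0],[1,0,0,0.007,0,0,0]]]' 80
```

```text
t: 9.25
tool_pos: [0.4149, 0.3068, 0.0302]
ee_rot: [-3.141, 0.0, 1.512]
ft_force: [-0.8, 0.3, -3.3]
gripper_width: 0.0227
```

```bash
python3 -m jog '[[[1,0,0,0.0002,0,0,0],[1,0,0,0.0004,0,0,0],[1,0,0,0.0006,0,0,0],[1,0,0,0.0008,0,0,0],[1,0,0,0.001,0,0,0],[1,0,0,0.0012,0,0,0],[1,0,0,0.0014,0,0,0],[1,0,0,0.0016,0,0,0],[1,0,0,0.0016,0,0,0],[1,0,0,0.0016,0,0,0]]]' 80
```

```text
t: 10.08
tool_pos: [0.415, 0.3068, 0.0287]
ee_rot: [3.141, -0.0, 1.512]
ft_force: [0.2, -0.6, -2.2]
gripper_width: 0.0232
```

```bash
python3 -m jog '[[[1,0,0,0.0001,0,0,0],[1,0,0,0.0002,0,0,0],[1,0,0,0.0003,0,0,0],[1,0,0,0.0004,0,0,0],[1,0,0,0.0005,0,0,0],[1,0,0,0.0006,0,0,0],[1,0,0,0.0007,0,0,0],[1,0,0,0.0008,0,0,0],[1,0,0,0.0008,0,0,0],[1,0,0,0.0008,0,0,0]]]' 80
python3 - <<'E'
from tilt import *
p,d,_=snap('wrist','w4');print(env.get_obs()['ft_force'],env.get_obs()['ft_torque'])
M=load('w4')
for b in [(292,345,228,390),(290,350,408,450)]:
    c,n,k,s=plane(cloud(M,*b));th=np.radians(-3.4)
    sx=np.array([np.cos(th),np.sin(th),0]);sy=np.array([-np.sin(th),np.cos(th),0])
    print(c,'slope deg',np.degrees([-n@sx/n[2],-n@sy/n[2]]))
E
```

```text
t: 10.92
tool_pos: [0.4152, 0.3068, 0.0282]
ee_rot: [3.141, -0.0, 1.512]
ft_force: [-1.4, -1.8, 3.4]
gripper_width: 0.0229
[-2.3023 -0.9401  3.0174] [-0.2395  0.2926 -0.1017]
[0.4161 0.3214 0.0219] slope deg [ 0.2293 -0.2202]
[0.4139 0.2746 0.0271] slope deg [0.24   0.5971]
```

View pics/w4.png

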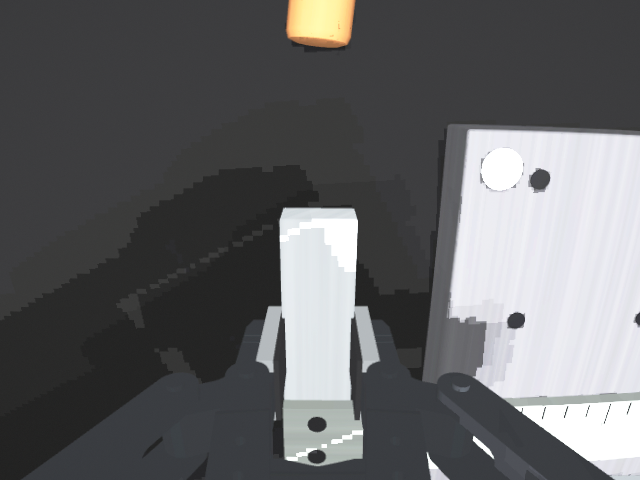

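```bash
python3 -m jog '[[[0.4,0,0,0,0,0,0],[0.3,0,0,0,0,0,0],[0.2,0,0,0,0,0,0],[0.1,0,0,0,0,0,0],[0.1,0,0,0,0,0,0],[0.1,0,0,0,0,0,0],[0.1,0,0,0,0,0,0],[0.1,0,0,-0.004,0,0,0],[0.1,0,0,-0.012,0,0,0],[0.1,0,0,-0.025,0,0,0]]]' 80
python3 - <<'E'
from tilt import *
p,d,_=snap('wrist','w5')
E
```

```text
t: 11.8
tool_pos: [0.4142, 0.3064, 0.0527]
ee_rot: [-3.14, 0.001, 1.512]
ft_force: [0.3, -0.1, 0.2]
gripper_width: 0.0383
```

View pics/w5.png

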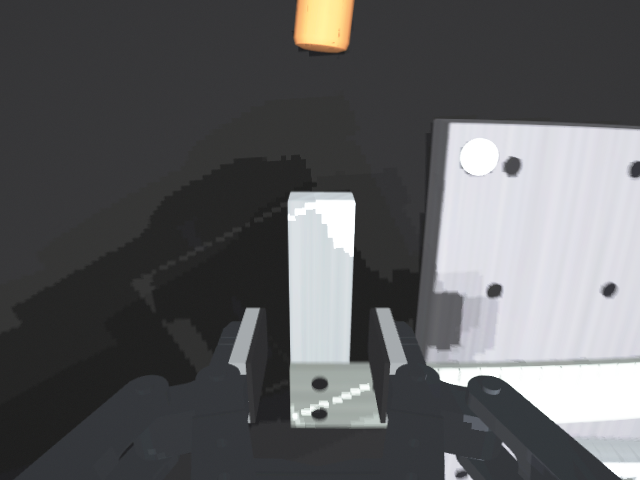

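```bash
python3 - <<'E'
from tilt import *
for n,T,cs in [('w4',.0282,[(268,312),(366,312)]),('w5',.0527,[(251,315),(385,315)]),('w1',.0607,[(246,315),(385,315)]),('w0',.2505,[(180,330),(457,330)])]:
    M=load(n)
    for u,v in cs:
        # scan region for min z relative to TCP within finger depth range
        P=cloud(M,u-15,u+16,v-14,v+40,1); z=P[:,2]-T
        z=z[z>-.03]
        o=np.sort(z); print(n,(u,v),o[:3],np.percentile(z,[2,5,10,30]), [round(float((M['cam_to_world'][:3,3]+M['cam_to_world'][:3,:3]@(ray(M,(u,vv))*M['d'][vv,u]))[2]-T),4) for vv in range(v-10,v+25,4)])
E
```

```text
w4 (268, 312) [-0.0294 -0.0292 -0.0292] [-0.0287 -0.0283 -0.0281 -0.011 ] [-0.0289, -0.0147, -0.0114, -0.0089, -0.0059, -0.0036, -0.0002, 0.0013, 0.0043]
w4 (366, 312) [-0.0293 -0.0293 -0.0291] [-0.0287 -0.0283 -0.028  -0.0104] [-0.0276, -0.0143, -0.0114, -0.0085, -0.0057, -0.0025, -0.0001, 0.0025, 0.0044]
w5 (251, 315) [-0.0176 -0.0174 -0.0172] [-0.0152 -0.0134 -0.0115 -0.0062] [-0.0518, -0.0109, -0.009, -0.0071, -0.0037, -0.0007, 0.0013, 0.004, 0.0065]
w5 (385, 315) [-0.0172 -0.017  -0.0165] [-0.0138 -0.0126 -0.011  -0.0056] [-0.0522, -0.0116, -0.0089, -0.0061, -0.0042, -0.0018, 0.0014, 0.0036, 0.0052]
w1 (246, 315) [-0.0174 -0.017  -0.0167] [-0.0153 -0.0136 -0.0118 -0.0066] [-0.0552, -0.012, -0.0095, -0.0073, -0.0035, -0.0011, 0.0018, 0.0043, 0.0067]
w1 (385, 315) [-0.0173 -0.0169 -0.0169] [-0.0157 -0.014  -0.0121 -0.0066] [-0.0548, -0.0117, -0.0108, -0.0074, -0.0047, -0.0013, 0.0004, 0.0039, 0.0063]
w0 (180, 330) [-0.0056 -0.0055 -0.0054] [-0.0034 -0.0021 -0.001   0.0028] [-0.2499, -0.002, 0.0013, 0.0036, 0.0067, 0.0075, 0.0093, 0.0114, 0.0113]
w0 (457, 330) [-0.0044 -0.0043 -0.0041] [-0.0024 -0.0013 -0.0001  0.0038] [-0.2506, -0.0019, 0.0017, 0.004, 0.0049, 0.0081, 0.0105, 0.0118, 0.0141]
```

```bash
python3 -m jog '[[[0.1,0,0,-0.025,0,0,0],[0,0,0,-0.055,0,0,-7],[-0.2,-0.01,0.015,-0.06,0,0,-14],[-0.2,-0.02,0.03,-0.06,0,0,-21],[-0.2,-0.036,0.051,-0.06,0,0,-28],[-0.2,-0.036,0.051,-0.06,0,0,-35],[-0.2,-0.036,0.051,-0.06,0,0,-42],[-0.2,-0.036,0.051,-0.06,0,0,-49],[-0.2,-0.036,0.051,-0.06,0,0,-56],[-0.2,-0.036,0.051,-0.06,0,0,-63]]]' 80
python3 -m jog '[[[-0.2,0,0,0,0,0,-7],[-0.2,0,0,0,0,0,-14],[-0.2,0,0,0,0,0,-21],[-0.2,0,0,0,0,0,-27],[-0.2,0,0,0,0,0,-27],[-0.2,0,0,0.01,0,0,-27],[-0.2,0,0,0.02,0,0,-27],[-0.2,0,0,0.03,0,0,-27],[-0.2,0,0,0.03,0,0,-27],[-0.2,0,0,0.03,0,0,-27]]]' 80
python3 - <<'E'
from tilt import *
p,d,_=snap('wrist','w6');print(env.get_obs()['tool_pos'],env.get_obs()['ee_rot'])
E
```

```text
t: 12.68
tool_pos: [0.464, 0.2678, 0.1133]
ee_rot: [3.141, 0.001, 2.618]
ft_force: [-0.2, 0.2, 0.2]
gripper_width: 0.0515
t: 13.52
tool_pos: [0.4628, 0.2675, 0.0814]
ee_rot: [-3.14, -0.003, 3.082]
ft_force: [-0.4, 0.4, 0.3]
gripper_width: 0.0512
[0.4634 0.2677 0.0822] [-3.1411 -0.0012  3.0826]
```

View pics/w6.png

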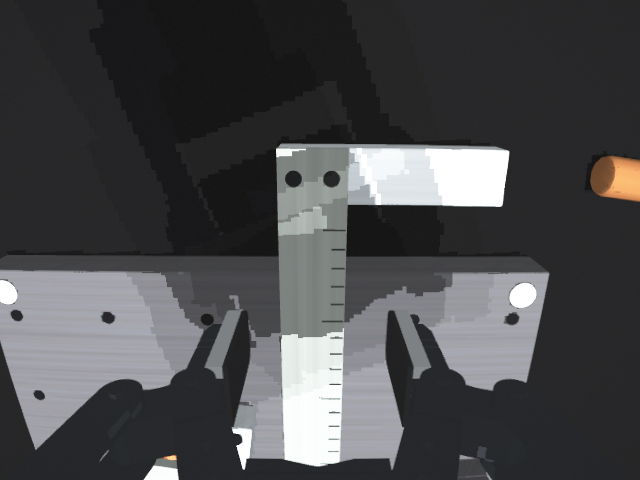

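```bash
python3 -m jog '[[[-0.2,0,-0.002,0.01,0,0,0],[-0.2,0,-0.002,0.02,0,0,0],[-0.2,0,-0.002,0.028,0,0,0],[-0.2,0,-0.002,0.034,0,0,0],[-0.2,0,-0.002,0.038,0,0,0],[-0.2,0,-0.002,0.0405,0,0,0],[-0.2,0,-0.002,0.0405,0,0,0],[0.0,0,-0.002,0.0405,0,0,0],[0.1,0,-0.002,0.0405,0,0,0],[0.2,0,-0.002,0.0405,0,0,0]]]' 60
python3 -m jog '[[[0.25,0,0,0,0,0,0],[0.3,0,0,0,0,0,0],[0.35,0,0,0,0,0,0],[0.4,0,0,0,0,0,0],[0.45,0,0,0,0,0,0],[0.5,0,0,0,0,0,0],[0.6,0,0,0,0,0,0],[0.7,0,0,0,0,0,0],[0.8,0,0,0,0,0,0],[1,0,0,0,0,0,0]]]' 60
python3 - <<'E'
from tilt import *
p,d,_=snap('wrist','w7');print(env.get_obs()['tool_pos'],env.get_obs()['ee_rot'],env.get_obs()['ft_force'],env.get_obs()['gripper_width'])
E
```

```text
t: 14.4
tool_pos: [0.464, 0.266, 0.0428]
ee_rot: [3.141, 0.001, 3.083]
ft_force: [-0.4, 0.3, 0.3]
gripper_width: 0.0343
t: 15.23
tool_pos: [0.464, 0.2658, 0.0432]
ee_rot: [-3.141, 0.0, 3.083]
ft_force: [-3.5, -2.2, 6.5]
gripper_width: 0.0271
[0.4639 0.2658 0.0432] [-3.1413  0.0002  3.0833] [-1.9905 -3.0721  6.3014] 0.026953700544607342
```

View pics/w7.png

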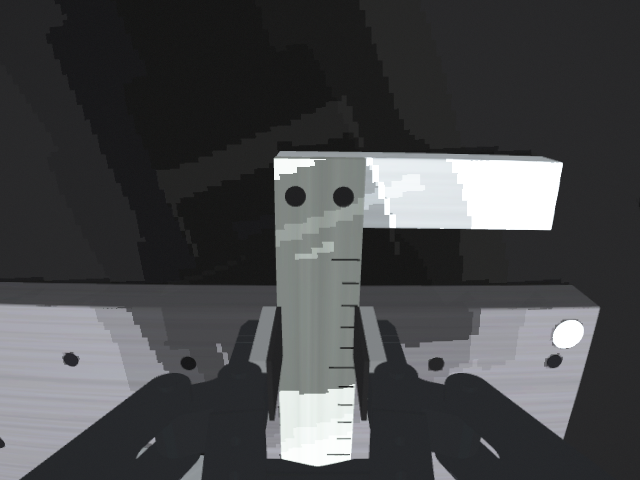

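```bash
cat > edge.py <<'E'
from tilt import *
def subedge(g,u,v0,v1,w=3,sgn=0):
    c=g[v0:v1,u-w:u+w+1].mean(1);dd=np.diff(cv2.GaussianBlur(c.reshape(-1,1),(1,3),0).ravel())
    i=int(np.argmax(dd*sgn if sgn else abs(dd)));
    if 0<i<len(dd)-1:
        a,b,e=[abs(dd[k]) for k in (i-1,i,i+1)];o=(a-e)/(2*(a-2*b+e)) if a-2*b+e else 0
    else:o=0
    return v0+i+.5+o
E
python3 - <<'E'
from edge import *
M=load('w7');g=cv2.cvtColor(M['p'],cv2.COLOR_RGB2GRAY).astype(float)
S=[];P=[]
for u in range(385,545,20):
    v=subedge(g,u,218,240,sgn=-1);S.append(at_z(M,(u,v),.022));print('s',u,v)
for u in [20,60,100,140,500,530,550,570]:
    v=subedge(g,u,298,314,sgn=1);P.append(at_z(M,(u,v),.022));print('p',u,v)
S=np.array(S);P=np.array(P)
a=np.polyfit(S[:,1],S[:,0],1);b=np.polyfit(P[:,1],P[:,0],1)
print('stock slope deg',np.degrees(-np.arctan(a[0])),'plate',np.degrees(-np.arctan(b[0])),'gap heel/toe mm',1000*(np.polyval(b,S[0,1])-np.polyval(a,S[0,1])),1000*(np.polyval(b,S[-1,1])-np.polyval(a,S[-1,1])))
print(S[[0,-1]],P[[0,-1]],np.std(P[:,0]-np.polyval(b,P[:,1])))
E
```

```text
s 385 227.56528662420382
s 405 227.7272069464544
s 425 228.13612217795486
s 445 228.4248447204969
s 465 228.44150559511698
s 485 228.78355879292403
s 505 229.34765625
s 525 229.48166089965397
p 20 304.2367758186398
p 60 305.35357917570497
p 100 306.1484375
p 140 306.72289156626505
p 500 307.803324099723
p 530 309.24942791762015
p 550 308.25365853658536
p 570 306.86309523809524
stock slope deg -4.051901778771486 plate -3.6060493667887954 gap heel/toe mm 32.487755449568 32.08749346898965
[[0.4265 0.2927 0.022 ]
 [0.4301 0.3439 0.022 ]] [[0.4499 0.1482 0.022 ]
 [0.4633 0.3661 0.022 ]] 0.0002416152299934663
```

```bash
python3 -m jog '[[[1,-0.002,0,-0.0004,0,0,0],[1,-0.006,0,-0.0004,0,0,0],[1,-0.01,0,-0.0004,0,0,0],[1,-0.014,0,-0.0004,0,0,0],[1,-0.018,0,-0.0004,0,0,0],[1,-0.022,0,-0.0004,0,0,0],[1,-0.025,0,-0.0004,0,0,0],[1,-0.027,0,-0.0004,0,0,0],[1,-0.029,0,-0.0004,0,0,0],[1,-0.029,0,-0.0004,0,0,0]]]' 80
python3 - <<'E'
from tilt import *
p,d,_=snap('wrist','w8');print(env.get_obs()['tool_pos'],env.get_obs()['ee_rot'],env.get_obs()['ft_force'],env.get_obs()['gripper_width'])
E
```

```text
t: 16.12
tool_pos: [0.4924, 0.2646, 0.0433]
ee_rot: [3.141, -0.001, 3.083]
ft_force: [-3.9, -0.1, 6.0]
gripper_width: 0.0256
[0.4924 0.2646 0.0433] [ 3.1411 -0.0011  3.0831] [-3.4297  0.589   5.9491] 0.025828376711482894
```

View pics/w8.png

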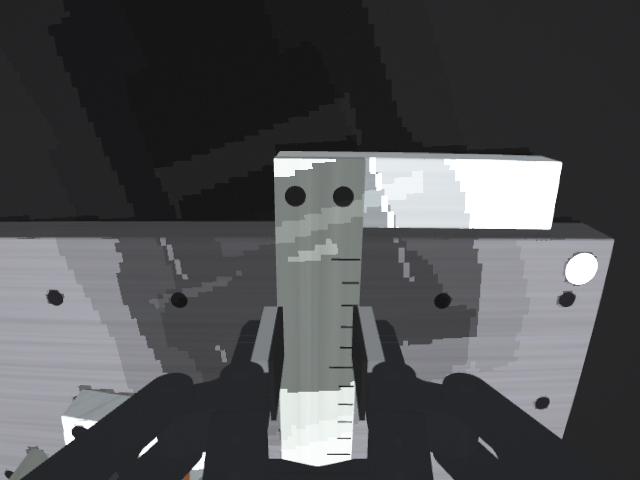

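```bash
cat > gap.py <<'E'
from edge import *
import sys
def gap(n,sv,pv,su=range(385,545,10),pu=[20,50,80,110,560,570,580]):
    M=load(n);g=cv2.cvtColor(M['p'],cv2.COLOR_RGB2GRAY).astype(float);S=[];P=[]
    for u in su: S.append((u,subedge(g,u,*sv,sgn=-1)))
    for u in pu: P.append((u,subedge(g,u,*pv,sgn=1)))
    print(np.round(S,1).tolist());print(np.round(P,1).tolist())
    S=np.array([at_z(M,q,.022) for q in S]);P=np.array([at_z(M,q,.022) for q in P])
    a=np.polyfit(S[:,1],S[:,0],1);b=np.polyfit(P[:,1],P[:,0],1)
    print('deg stock',-np.degrees(np.arctan(a[0])),'plate',-np.degrees(np.arctan(b[0])))
    y1=S[-1,1]+.005;y0=y1-.1
    print('gap heel,toe',[1000*(np.polyval(b,y)-np.polyval(a,y)) for y in(y0,y1)])
E
python3 -c "
from gap import *
gap('w8',(222,234),(233,246))"
python3 - <<'E'
from h import *
p=cv2.imread('pics/w8.png');cv2.imwrite('pics/c5.png',cv2.resize(p[200:260,360:620],None,fx=3,fy=6,interpolation=cv2.INTER_CUBIC))
E
```

```text
[[385.0, 227.4], [395.0, 227.5], [405.0, 227.3], [415.0, 227.4], [425.0, 227.4], [435.0, 227.5], [445.0, 227.7], [455.0, 227.7], [465.0, 228.2], [475.0, 228.4], [485.0, 228.5], [495.0, 228.5], [505.0, 228.5], [515.0, 228.6], [525.0, 228.7], [535.0, 228.9]]
[[20.0, 238.4], [50.0, 237.1], [80.0, 237.1], [110.0, 238.4], [560.0, 239.2], [570.0, 238.4], [580.0, 238.5]]
deg stock -3.904937470161874 plate -3.4747968495290786
gap heel,toe [np.float64(4.460335036808871), np.float64(3.7064722064527045)]
```

View pics/c5.png

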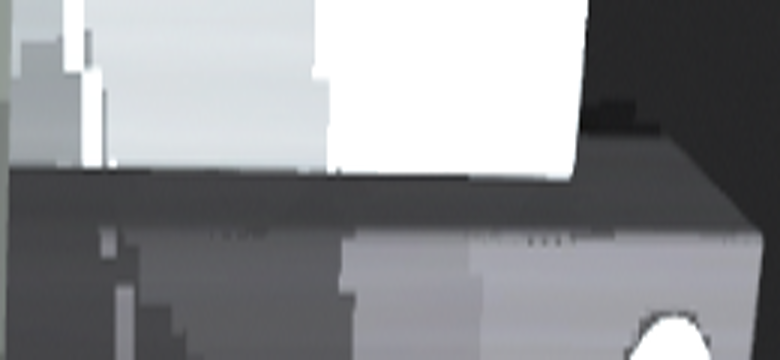

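```bash
python3 -m jog '[[[1,-0.0005,0,0,0,0,-0.1],[1,-0.001,0,0,0,0,-0.2],[1,-0.0015,0,0,0,0,-0.4],[1,-0.002,0,0,0,0,-0.4],[1,-0.0024,0,0,0,0,-0.4],[1,-0.0028,0,0,0,0,-0.4],[1,-0.003,0,0,0,0,-0.4],[1,-0.0032,0,0,0,0,-0.4],[1,-0.0034,0,0,0,0,-0.4],[1,-0.0034,0,0,0,0,-0.4]]]' 80
python3 - <<'E'
from gap import *
p,d,_=snap('wrist','w9');print(env.get_obs()['tool_pos'],env.get_obs()['ee_rot'],env.get_obs()['ft_force'])
p=cv2.imread('pics/w9.png');cv2.imwrite('pics/c6.png',cv2.resize(p[200:260,360:620],None,fx=3,fy=6,interpolation=cv2.INTER_CUBIC))
E
```

```text
t: 17.0
tool_pos: [0.4952, 0.2644, 0.0433]
ee_rot: [3.141, -0.002, 3.09]
ft_force: [-4.7, -0.2, 8.5]
gripper_width: 0.0257
[0.4952 0.2644 0.0433] [ 3.1414 -0.0024  3.0901] [-5.3671  0.151   8.5456]
```

View pics/c6.png

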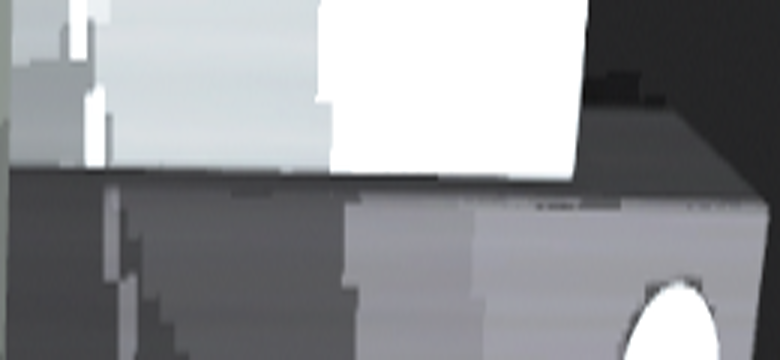

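```bash
python3 -m jog '[[[1,-0.0001,0,0,0,0,0],[1,-0.0003,0,0,0,0,0],[1,-0.0005,0,0,0,0,0],[1,-0.0006,0,0,0,0,0],[1,-0.0007,0,0,0,0,0],[1,-0.0008,0,0,0,0,0],[1,-0.0009,0,0,0,0,0],[1,-0.001,0,0,0,0,0],[1,-0.001,0,0,0,0,0],[1,-0.001,0,0,0,0,0]]]' 80
python3 - <<'E'
from gap import *
p,d,_=snap('wrist','w10');print(env.get_obs()['tool_pos'],env.get_obs()['ee_rot'],env.get_obs()['ft_force'],env.get_obs()['ft_torque'])
p=cv2.imread('pics/w10.png');cv2.imwrite('pics/c7.png',cv2.resize(p[200:260,360:620],None,fx=3,fy=6,interpolation=cv2.INTER_CUBIC))
E
```

```text
t: 17.88
tool_pos: [0.4961, 0.2644, 0.0433]
ee_rot: [3.141, -0.002, 3.09]
ft_force: [-5.3, -0.3, 7.7]
gripper_width: 0.0259
[0.4961 0.2644 0.0433] [ 3.1413 -0.0024  3.0901] [-6.5801  0.1855  7.0391] [-0.02    0.8805 -0.0427]
```

View pics/c7.png

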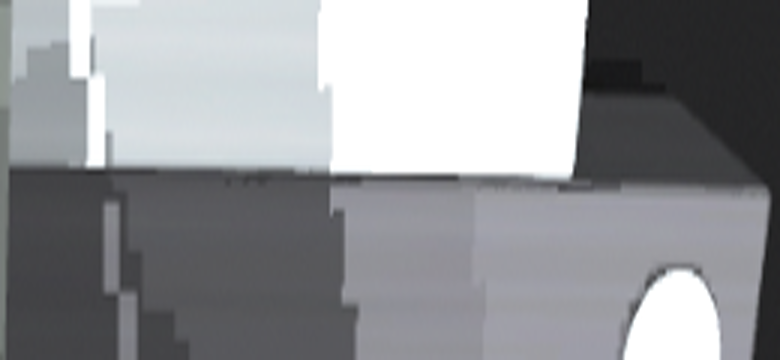

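```bash
python3 -m jog '[[[1,-0.0001,0,0,0,0,0],[1,-0.0002,0,0,0,0,0],[1,-0.0003,0,0,0,0,0],[1,-0.0004,0,0,0,0,0],[1,-0.0005,0,0,0,0,0],[1,-0.0006,0,0,0,0,0],[1,-0.0007,0,0,0,0,0],[1,-0.0007,0,0,0,0,0],[1,-0.0007,0,0,0,0,0],[1,-0.0007,0,0,0,0,0]]]' 80
python3 - <<'E'
from gap import *
p,d,_=snap('wrist','w11');print(env.get_obs()['tool_pos'],env.get_obs()['ee_rot'],env.get_obs()['ft_force'],env.get_obs()['ft_torque'])
p=cv2.imread('pics/w11.png');cv2.imwrite('pics/c8.png',cv2.resize(p[200:260,360:620],None,fx=3,fy=6,interpolation=cv2.INTER_CUBIC))
E
```

```text
t: 18.77
tool_pos: [0.4963, 0.2643, 0.0433]
ee_rot: [3.142, -0.004, 3.09]
ft_force: [-7.2, 0.1, 9.4]
gripper_width: 0.0257
[0.4963 0.2644 0.0433] [ 3.1416 -0.0039  3.0901] [-7.2131  0.4187  9.6039] [ 0.0152  1.2819 -0.0081]
```

View pics/c8.png

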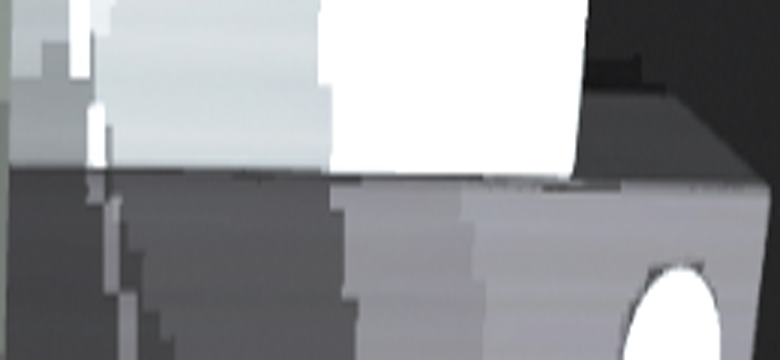

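View pics/w11.png

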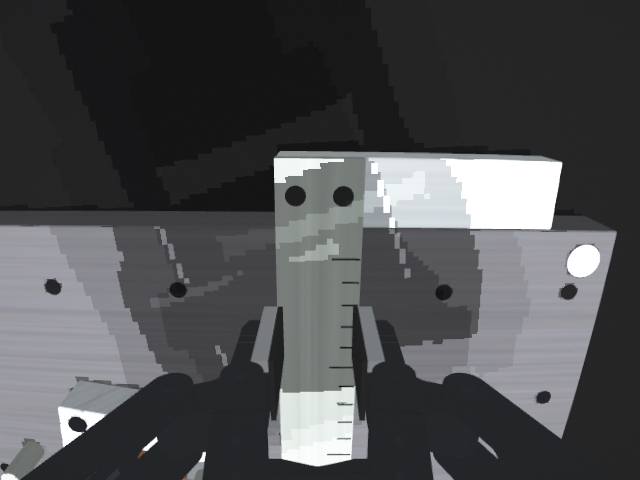

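```bash
python3 -m jog '[[[1,0,-0.001,0,0,0,0],[1,0,-0.003,0,0,0,0],[1,0,-0.006,0,0,0,0],[1,0.0001,-0.009,0,0,0,0],[1,0.0001,-0.012,0,0,0,0],[1,0.0001,-0.014,0,0,0,0],[1,0.0001,-0.016,0,0,0,0],[1,0.0001,-0.018,0,0,0,0],[1,0.0001,-0.02,0,0,0,0],[1,0.0001,-0.022,0,0,0,0]]]' 80
python3 - <<'E'
from gap import *
p,d,_=snap('wrist','w12');print(env.get_obs()['tool_pos'],env.get_obs()['ee_rot'],env.get_obs()['ft_force'],env.get_obs()['ft_torque'])
E
```

```text
t: 19.65
tool_pos: [0.4951, 0.2443, 0.0433]
ee_rot: [3.137, -0.003, 3.089]
ft_force: [-7.1, 10.3, 7.3]
gripper_width: 0.0257
[0.4951 0.244  0.0433] [ 3.1374 -0.0032  3.089 ] [-6.8753  9.5067  8.2994] [1.523  1.2461 0.03  ]
```

View pics/w12.png

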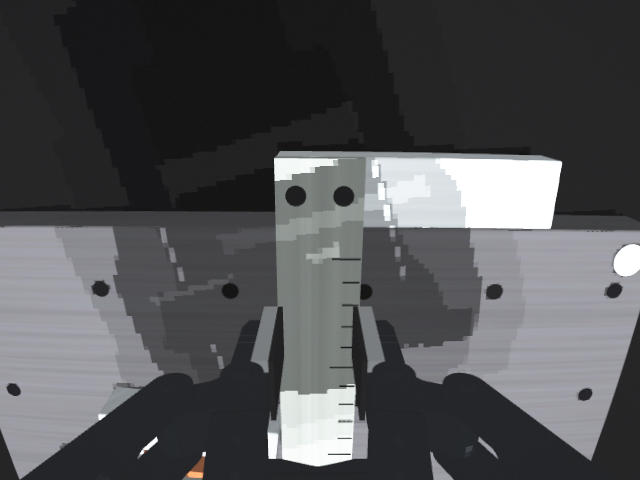

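```bash
python3 -m jog '[[[1,0,-0.002,-0.0002,0,0,0],[1,0,-0.004,-0.0003,0,0,0],[1,0,-0.006,-0.0003,0,0,0],[1,0,-0.008,-0.0003,0,0,0],[1,0,-0.010,-0.0003,0,0,0],[1,0,-0.012,-0.0003,0,0,0],[1,0,-0.013,-0.0003,0,0,0],[1,0,-0.014,-0.0003,0,0,0],[1,0,-0.015,-0.0003,0,0,0],[1,0,-0.015,-0.0003,0,0,0]]]' 80
python3 - <<'E'
from gap import *
p,d,_=snap('wrist','w13');print(env.get_obs()['tool_pos'],env.get_obs()['ee_rot'],env.get_obs()['ft_force'],env.get_obs()['ft_torque'])
p,d,_=snap('scene','s2');p,d,_=snap('top','t2')
E
python3 - <<'E'
import cv2,numpy as np
p=cv2.imread('pics/s2.png');cv2.imwrite('pics/c9.png',cv2.resize(p[240:390,310:480],None,fx=4.5,fy=4,interpolation=cv2.INTER_CUBIC))
E
```

```text
t: 20.53
tool_pos: [0.4942, 0.2291, 0.0434]
ee_rot: [3.138, -0.003, 3.089]
ft_force: [-5.6, 9.6, 6.5]
gripper_width: 0.026
[0.4941 0.2291 0.0434] [ 3.1377 -0.0035  3.0893] [-6.6077  8.7288  5.3976] [1.5175 1.1313 0.1112]
```

View pics/w13.png

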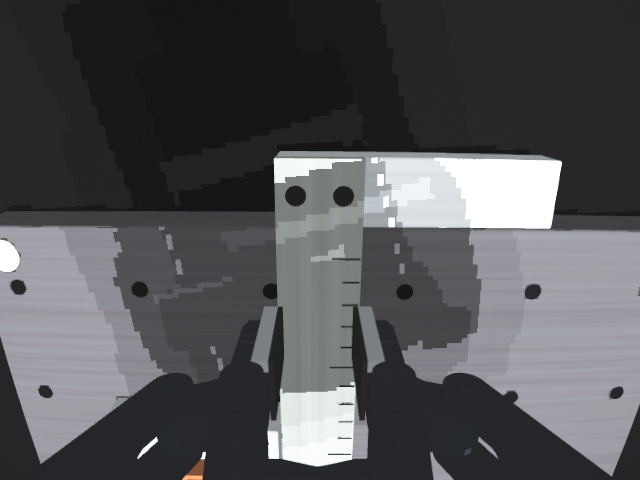

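View pics/c9.png

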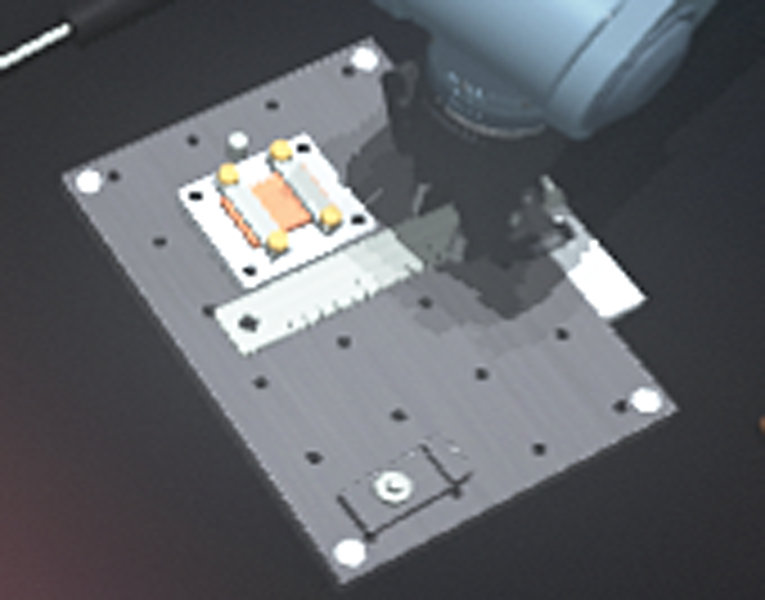

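```bash
python3 -m jog '[[[1,0,-0.001,-0.0001,0,0,0],[1,0,-0.002,-0.0002,0,0,0],[1,0,-0.003,-0.0002,0,0,0],[1,0,-0.0037,-0.0002,0,0,0],[1,0,-0.0044,-0.0002,0,0,0],[1,0,-0.005,-0.0002,0,0,0],[1,0,-0.0055,-0.0002,0,0,0],[1,0,-0.006,-0.0002,0,0,0],[1,0,-0.0065,-0.0002,0,0,0],[1,0,-0.0065,-0.0002,0,0,0]]]' 80
python3 - <<'E'
from gap import *
print(env.get_obs()['tool_pos'],env.get_obs()['ee_rot'],env.get_obs()['ft_force'],env.get_obs()['ft_torque'])
p,d,_=snap('scene','s3')
p=cv2.imread('pics/s3.png');cv2.imwrite('pics/c10.png',cv2.resize(p[255:330,335:435],None,fx=8,fy=8,interpolation=cv2.INTER_CUBIC))
E
```

```text
t: 21.52
tool_pos: [0.4937, 0.2225, 0.0434]
ee_rot: [3.138, -0.004, 3.089]
ft_force: [-6.4, 9.6, 4.4]
gripper_width: 0.0256
[0.4937 0.2225 0.0434] [ 3.1379 -0.0036  3.0893] [-6.4148  9.5931  4.4128] [1.5023 1.0226 0.0607]
```

View pics/c10.png

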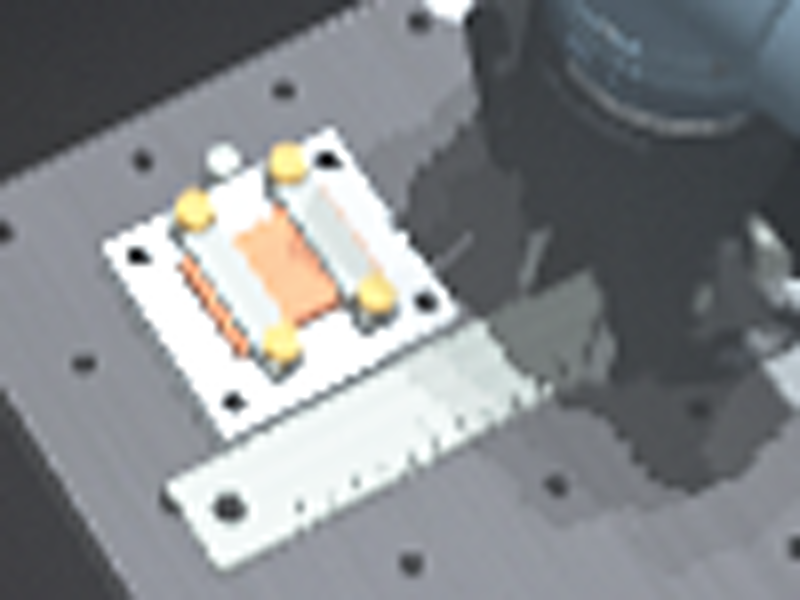

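```bash
python3 -m jog '[[[1,0,-0.0003,0,0,0,0],[1,0,-0.0006,0,0,0,0],[1,0,-0.0009,0,0,0,0],[1,0,-0.0012,0,0,0,0],[1,0,-0.0015,0,0,0,0],[1,0,-0.0018,0,0,0,0],[1,0,-0.002,0,0,0,0],[1,0,-0.0022,0,0,0,0],[1,0,-0.0022,0,0,0,0],[1,0,-0.0022,0,0,0,0]]]' 80
python3 - <<'E'
from gap import *
print(env.get_obs()['tool_pos'],env.get_obs()['ee_rot'],env.get_obs()['ft_force'],env.get_obs()['ft_torque'])
E
```

```text
t: 22.4
tool_pos: [0.4936, 0.221, 0.0433]
ee_rot: [3.137, -0.003, 3.089]
ft_force: [-6.0, 12.4, 4.3]
gripper_width: 0.0258
[0.4936 0.221  0.0433] [ 3.1366 -0.0034  3.0892] [-6.0393 12.3899  4.3212] [2.0207 1.0426 0.093 ]
```

```bash
python3 - <<'E'
from gap import *
p,d,_=snap('scene','s4');snap('wrist','w14')
p=cv2.imread('pics/s4.png');cv2.imwrite('pics/c11.png',cv2.resize(p[255:330,335:435],None,fx=8,fy=8,interpolation=cv2.INTER_CUBIC))
E
```

```text
(no output)
```

View pics/c11.png

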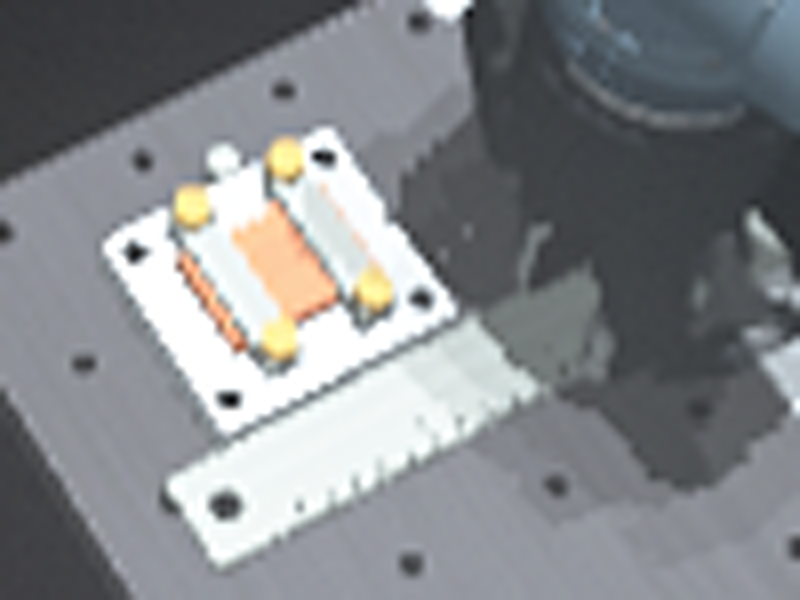

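View pics/w14.png

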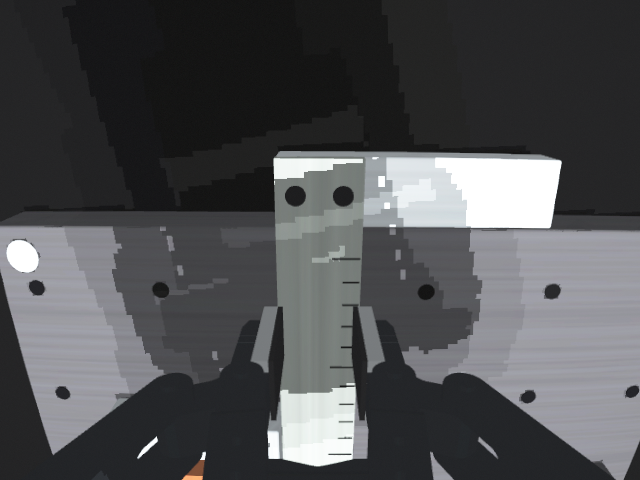

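```bash
python3 -m jog '[[[1,0,-0.0002,0,0,0,0],[1,0,-0.0004,0,0,0,0],[1,0,-0.0006,0,0,0,0],[1,0,-0.0008,0,0,0,0],[1,0,-0.001,0,0,0,0],[1,0,-0.001,0,0,0,0],[1,0,-0.001,0,0,0,0],[1,0,-0.001,0,0,0,0],[1,0,-0.001,0,0,0,0],[1,0,-0.001,0,0,0,0]]]' 80
python3 - <<'E'
from gap import *
snap('wrist','w15')
print(env.get_obs()['tool_pos'],env.get_obs()['ee_rot'],env.get_obs()['ft_force'],env.get_obs()['ft_torque'])
p=cv2.imread('pics/w15.png');cv2.imwrite('pics/c12.png',cv2.resize(p[200:260,360:620],None,fx=3,fy=6,interpolation=cv2.INTER_CUBIC))
E
```

```text
t: 23.33
tool_pos: [0.4935, 0.2205, 0.0434]
ee_rot: [3.136, -0.003, 3.089]
ft_force: [-6.4, 14.1, 4.2]
gripper_width: 0.0255
[0.4935 0.2205 0.0434] [ 3.1357 -0.0033  3.0894] [-6.2564 14.9704  2.9165] [2.4221 1.0949 0.2281]
```

View pics/c12.png

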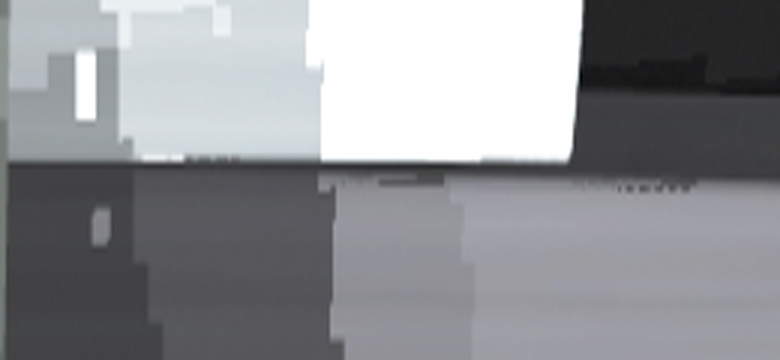

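```bash
python3 -m jog '[[[1,0,0.0001,0,0,0,0.1],[1,0,0.0002,0,0,0,0.2],[1,0,0.0003,0,0,0,0.3],[1,0,0.0004,0,0,0,0.4],[1,0,0.0005,0,0,0,0.5],[1,0,0.0006,0,0,0,0.6],[1,-0.0001,0.0007,0,0,0,0.7],[1,-0.0002,0.0008,0,0,0,0.8],[1,-0.0002,0.0008,0,0,0,0.8],[1,-0.0002,0.0008,0,0,0,0.8]]]' 80
python3 - <<'E'
from gap import *
snap('wrist','w16')
print(env.get_obs()['tool_pos'],env.get_obs()['ee_rot'],env.get_obs()['ft_force'],env.get_obs()['ft_torque'])
p=cv2.imread('pics/w16.png');cv2.imwrite('pics/c13.png',cv2.resize(p[200:260,360:620],None,fx=3,fy=6,interpolation=cv2.INTER_CUBIC))
E
```

```text
t: 24.22
tool_pos: [0.4935, 0.2206, 0.0434]
ee_rot: [3.138, -0.004, 3.077]
ft_force: [-6.6, 11.4, 5.4]
gripper_width: 0.0259
[0.4935 0.2206 0.0433] [ 3.1376 -0.0041  3.0771] [-7.5607 10.9458  6.1968] [1.9304 1.2207 0.5559]
```

View pics/c13.png

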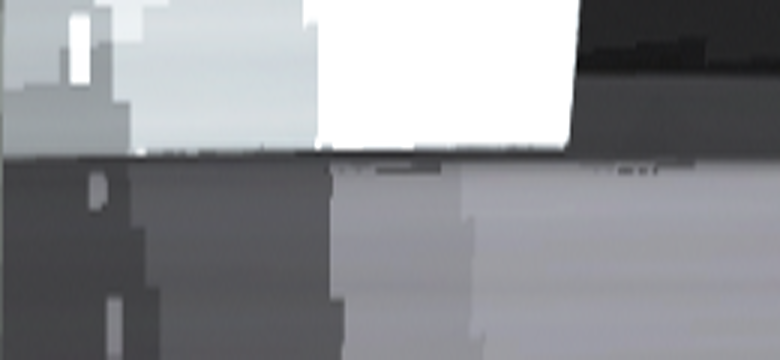

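```bash
python3 -m jog '[[[1,0,0.0001,0,0,0,0.1],[1,0,0.0001,0,0,0,0.3],[1,0,0.0002,0,0,0,0.4],[1,0,0.0002,0,0,0,0.6],[1,0,0.0003,0,0,0,0.7],[1,0,0.0003,0,0,0,0.9],[1,-0.0001,0.0003,0,0,0,1],[1,-0.0002,0.0003,0,0,0,1],[1,-0.0002,0.0003,0,0,0,1],[1,-0.0002,0.0003,0,0,0,1]]]' 80
python3 - <<'E'
from gap import *
snap('wrist','w17')
print(env.get_obs()['tool_pos'],env.get_obs()['ee_rot'],env.get_obs()['ft_force'],env.get_obs()['ft_torque'])
p=cv2.imread('pics/w17.png');cv2.imwrite('pics/c14.png',cv2.resize(p[200:260,360:620],None,fx=3,fy=6,interpolation=cv2.INTER_CUBIC))
E
```

```text
t: 25.1
tool_pos: [0.4936, 0.2209, 0.0433]
ee_rot: [3.138, -0.004, 3.061]
ft_force: [-7.1, 10.6, 5.7]
gripper_width: 0.0253
[0.4936 0.2208 0.0434] [ 3.1381 -0.0044  3.0607] [-7.42   11.1078  6.1978] [1.9387 1.3011 0.8327]
```

View pics/c14.png

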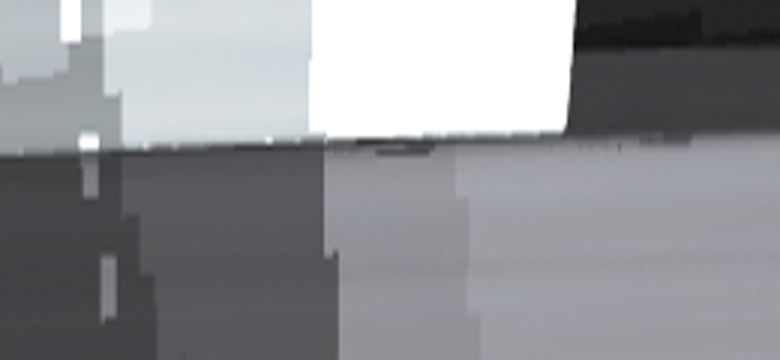

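```bash
python3 -m jog '[[[0.4,0,0,0,0,0,0.1],[0.35,0,0,0,0,0,0.2],[0.3,0,0,0,0,0,0.2],[0.25,0,0,0,0,0,0.2],[0.2,0,0,0,0,0,0.2],[0.15,0,0.001,0,0,0,0.2],[0.1,0,0.001,0,0,0,0.2],[0.0,0,0.001,0,0,0,0.2],[0.0,0,0.001,0,0,0,0.2],[0.0,0,0.001,0,0,0,0.2]]]' 80
python3 - <<'E'
from gap import *
snap('wrist','w18');snap('scene','s5')
print(env.get_obs()['tool_pos'],env.get_obs()['ee_rot'],env.get_obs()['ft_force'],env.get_obs()['ft_torque'])
p=cv2.imread('pics/w18.png');cv2.imwrite('pics/c15.png',cv2.resize(p[200:260,360:620],None,fx=3,fy=6,interpolation=cv2.INTER_CUBIC))
p=cv2.imread('pics/s5.png');cv2.imwrite('pics/c16.png',cv2.resize(p[255:330,335:435],None,fx=8,fy=8,interpolation=cv2.INTER_CUBIC))
E
```

```text
t: 25.98
tool_pos: [0.4959, 0.2192, 0.0433]
ee_rot: [3.142, 0.0, 3.055]
ft_force: [-0.4, 0.3, 0.7]
gripper_width: 0.0426
[0.4959 0.2192 0.0433] [-3.1416  0.0001  3.0549] [ 0.4172  0.443  -0.1603] [ 0.0392  0.0256 -0.0575]
```

View pics/w18.png

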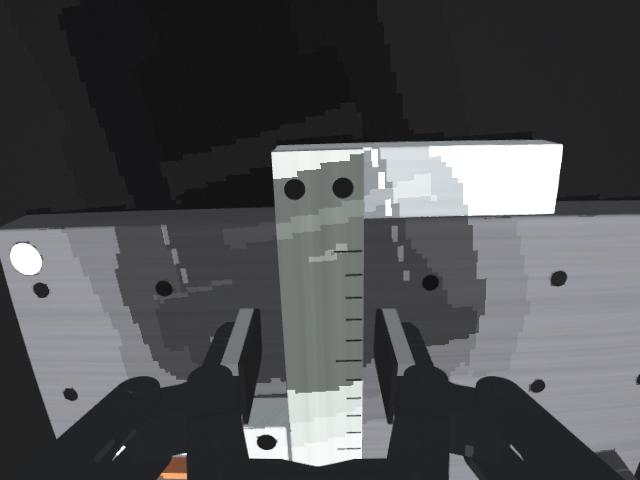

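View pics/c15.png

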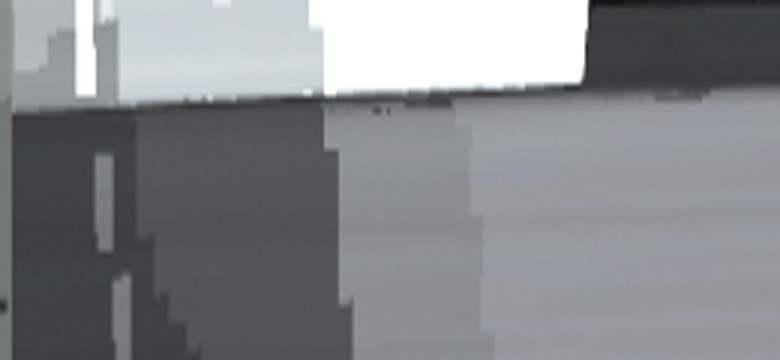

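View pics/c16.png

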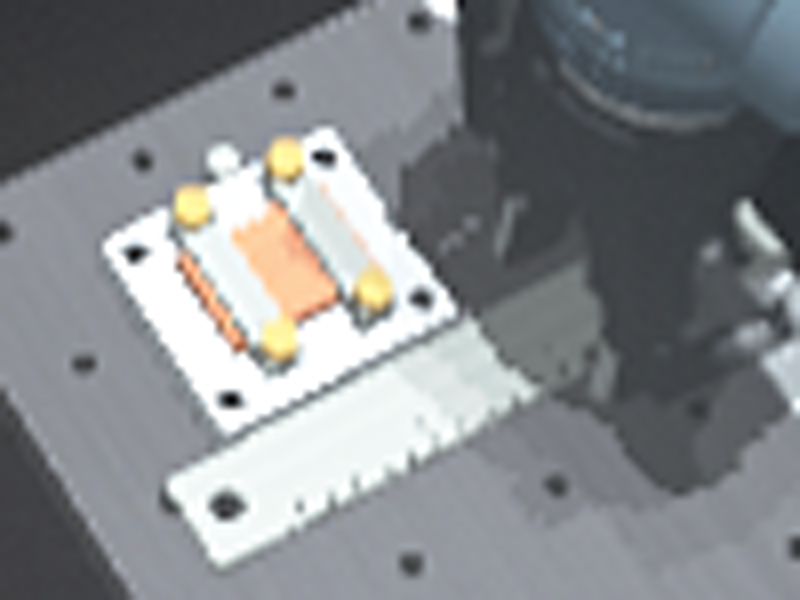

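```bash
python3 -m jog '[[[0,0,0,-0.005,0,0,0],[0,0,0,-0.015,0,0,0],[0,0,0,-0.03,0,0,0],[0,0,0,-0.05,0,0,0],[0,0.02,0,-0.08,0,0,0],[0,0.04,0,-0.11,0,0,0],[0,0.05,0,-0.14,0,0,0],[0,0.05,0,-0.15,0,0,0],[0,0.05,0,-0.15,0,0,0],[0,0.05,0,-0.15,0,0,0]]]' 80
python3 - <<'E'
from gap import *
p,d,M=snap('wrist','w19');snap('scene','s6')
for t,z in [('stock_heel',.0145),('stock_toe',.0145),('face_near',.031),('face_far',.031),('stop_pin',.022),('workholder',.022),('square',.022)]:
    for q in env.pinpoint(t,'wrist')[:1]: print(t,round(q['score'],2),np.round(q['centre'],1),at_z(M,q['centre'],z))
p=cv2.imread('pics/s6.png');cv2.imwrite('pics/c17.png',cv2.resize(p[240:350,320:480],None,fx=5,fy=5,interpolation=cv2.INTER_CUBIC))
E
```

```text
t: 26.92
tool_pos: [0.4464, 0.2236, 0.1937]
ee_rot: [3.141, 0.001, 3.055]
ft_force: [-0.2, 0.1, -0.4]
gripper_width: 0.0426
stock_toe 0.68 [430.  219.9] [0.458  0.307  0.0145]
face_near 0.92 [302.8 326.9] [0.5296 0.2059 0.031 ]
face_far 0.95 [305.5 408. ] [0.607  0.2004 0.031 ]
stop_pin 0.93 [213.7 359.9] [0.5599 0.1293 0.022 ]
workholder 0.67 [262.  362.2] [0.565  0.1686 0.022 ]
square 0.56 [313.3 228.9] [0.4552 0.2206 0.022 ]
```

View pics/w19.png

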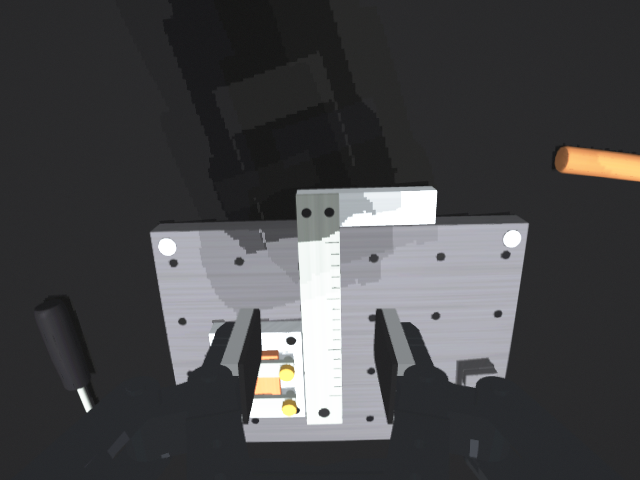

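View pics/c17.png

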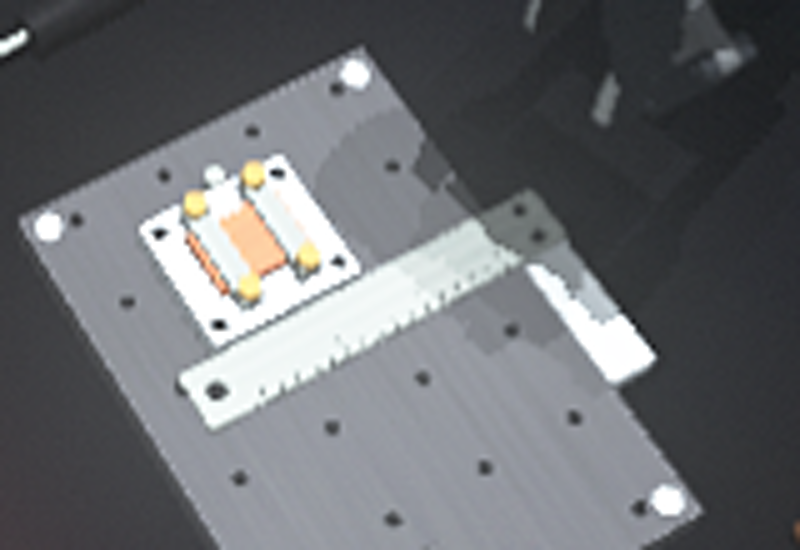

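```bash
python3 - <<'E'
import cv2
p=cv2.imread('pics/w19.png')
cv2.imwrite('pics/c18.png',cv2.resize(p[200:250,340:500],None,fx=5,fy=10,interpolation=cv2.INTER_CUBIC))
cv2.imwrite('pics/c19.png',cv2.resize(p[310:430,270:350],None,fx=8,fy=5,interpolation=cv2.INTER_CUBIC))
E
```

```text
(no output)
```

View pics/c18.png

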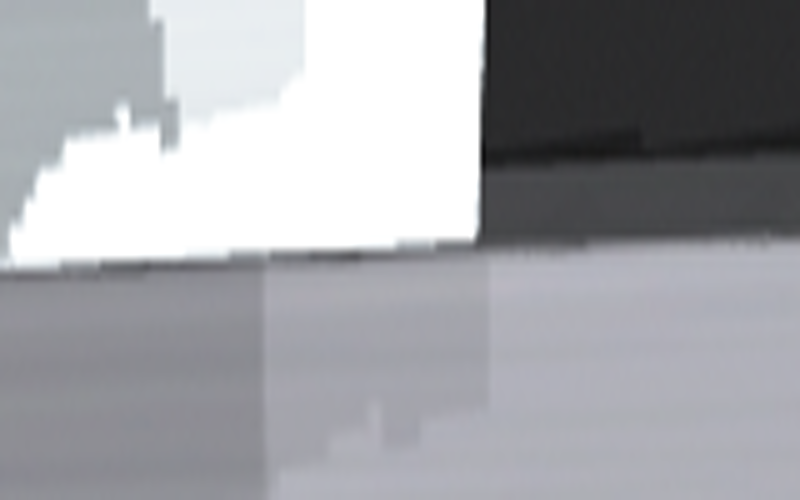

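View pics/c19.png

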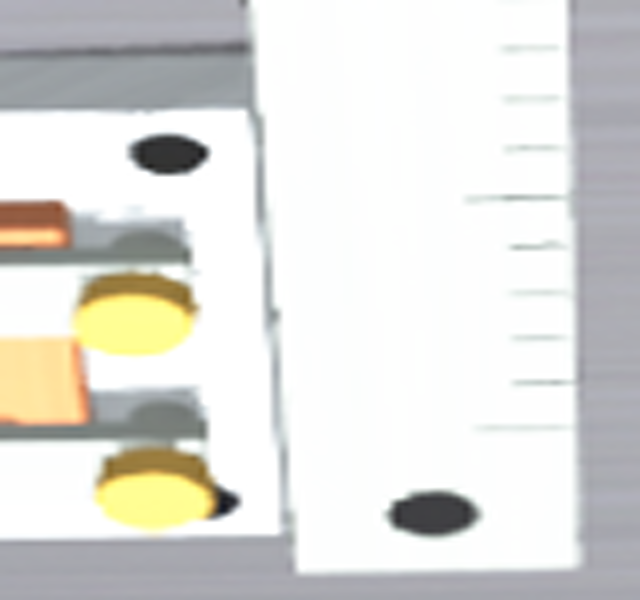

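```bash
python3 - <<'E'
from h import *
print(env.get_obs()['t'],env.get_obs()['ft_force']);print(env.close_job())
E
```

```text
27.3667 [-0.74990791  0.31661474  0.07706711]
the job is handed in; nothing more can be done
None
```

I squared up the workholder and handed the job in at 27.4 s; the system reported no verdict.

- **Lift and lay down:** I lifted the square out of its tray by the stock. I laid it across the plate with the stock about 32 mm off the edge and let go of it there.
- **Draw up and slide:** I took the blade near the stock, drew the stock flush against the front edge and slid the square along until the blade had the workholder on the stop pin. The wrist force rose from about 9.6 N to 15 N as it met the pin.
- **Correction:** At the pin the stock's toe came about 1 mm off the edge. I turned the square back by about 1.8 degrees before releasing it.

Last checks, with the arm lifted clear and the wrist force near zero:

- **Stock to edge:** the gap was under half a pixel, about 0.5 mm or less, at both ends.
- **Workholder to blade:** no visible gap along the whole side.
- **Workholder to pin:** the face measured about 74 to 75 mm from the pin axis, where 75 mm is home.
- **Disagreement:** the network points put the workholder about 0.5 degrees off the plate's angle, which the close-up picture did not show. I took that as detector noise.
- **Not checked:** the network did not report `stock_heel` in the final picture, so I judged that end from the picture edges. I did not re-measure the bystanders; the arm stayed clear of them, and those in the last pictures looked undisturbed.

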